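# Hang the pocket caddy in the vacuum-parts carton and fill it

## Robot

A 6-joint arm with a two-finger parallel gripper is mounted at the origin on the work surface. World frame = base frame: x ahead of the robot, y to its left, z up, the work surface at z = 0. Lengths are in m, angles in degrees, forces in N, time in s.
With the tool pointing down it reaches from about 0.4 to 0.825 m from the base axis. Payload 7 kg.
Tool frame: the origin (TCP) lies at the very end of the fingers, on their centre line; the grasp point (between the pads) lies 19 mm behind it; z points along the fingers, y is the line along which they close (so a half turn about z gives the same grasp; the last joint's range is limited). The gripper opens to 88 mm and grips with 3 to 60 N. Pads are 19 mm wide; open, the fingers measure 130 mm over their backs; the gripper's body (78 mm by 193 mm) begins 47 mm behind the grasp point.
Start: joints at [-57.634, 20.546, 0.682, 0, -70.136, -16.507], TCP at [0.184, -0.649, 0.227] pointing down, gripper open.
Joint ranges: [-176.03, 176.03], [-82.01, 121.73], [-58.28, 71.71], [-173.87, 95.51], [-174.79, -0.11], [-173.66, 173.66]. Speed limits (degrees/s): [136.94, 136.94, 172.46, 180, 180, 180].

## Interface

Orientations are given as [roll, pitch, yaw] about the fixed x, y, z axes, in that order (R = Rz(yaw) Ry(pitch) Rx(roll)).
In Python, from plant import ctrl, cams, workorder gives the robot as it stands.
- The arm moves only by the tool play_rows, never from a script. Its argument "motion" is a list of rows, each an object of numbers: "x", "y", "z": the shift along the tool's x, y, z normalised to -1 to 1, where 1 is 0.025 m; "rx", "ry", "rz": the turn, a rotation vector about the tool's x, y, z normalised to -1 to 1, where 1 is 4 degrees. A call has 1 to 20 rows; each row shifts and turns the commanded pose from where the row before left it, along the tool's axes as they then stand; what a row does not reach is not made up. A row lasts 1/8 s, in which the tool goes at most 62.5 mm and 10.7 degrees, less where a joint would pass 70% of its speed; a pose out of reach is approached as far as the arm can. A call with a number of a shift or a turn outside -1 to 1 is refused whole. A call with a gripper value outside its range is refused whole. "fingers" is the opening, from -1 (shut) to 1 (fully open), set as the call begins (left out, the last holds). The fingers move at their own pace and stop on an object; the grip force is fixed at half the most. Time passes only in rows, so rows that do not move let the fingers close. It gives the time, the measured TCP pose, the force, the opening and the grip force at its end, in the units of the state.
- ctrl.get_obs(): the state, without advancing time (a new reading comes with each control period).
- cams.snapshot(name): name is "scene" or "top"; returns the picture (420x560x3 uint8, blue, green, red); there is no depth.
- cams.get_calibration(name): a dict with "vertical_fov" (degrees; the focal length in pixels is half the picture's height over the tangent of half this angle, whatever the lens; pixels are square), "cx", "cy" (the principal point, pixels), "k1" (the pictures are not rectified: a ray, as slopes to the right and down, at radius r is drawn at 1 + k1 r^2 times it, then the intrinsics apply), "position" and "rotation" of the camera in the world. Camera axes: x right, y up, looking along -z (the intrinsics and any distortion apply to the point x, -y, -z); pixel columns grow to the right and rows downward; lengths in m; the calibration is good to about 2 mm. A picture is of the moment at which its call begins. get_calibration takes no time and is no camera call.
- workorder.close_job(): hands the job in; it is judged then, once.
The state is a dict: "clock": time; "joint_pos": joint angles; "qvel": joint speeds; "tau": joint torques, N m; "tool_pos": TCP position; "orientation": TCP orientation; "force": force on the tool from outside, world axes, zero at the start; "moment": the same for the moment, N m; "opening": finger opening in m; "gripper_force": force on a finger pad.
Only numpy, scipy, OpenCV 4.12 (cv2) and the standard library are available. Lean on these libraries where they do the work, as an engineer would, in place of code of your own. Each camera call takes 0.05 s, during which the arm holds its last target. There are 200 camera calls.

## Task

Hang the empty pocket caddy inside the cardboard carton by hooking its bent lip over the carton wall nearest the robot, and let go of it. Then stand every vacuum hose fitting from the bench upright in a pocket of its own, fully down on the pocket floor: the slim ones in narrow pockets, the stout ones in wide pockets. Do not disturb the bottle, the screwdriver or the roll of tape.

Things in the scene. Friction and masses are not known exactly. Their poses are not given: they have to be found in the camera images.
- carton: Open cardboard carton that cannot move, 260 (its x) by 360 (its y) by 95 mm high, walls 6 mm thick, open at the top; origin at the centre of its underside, z up. Its -x wall (360 mm long) is the one nearest the robot. Flaps hang outward on the other three walls, none on this one.
- rim (a point): Middle of the top edge of the carton's near wall (midway through its 6 mm thickness), 95 mm above the bench. Axes as the carton: y along the wall, +x into the carton.
- caddy: Loose aluminium hook-on caddy, 0.3 kg, standing on its base. Origin: bottom middle of its back plate, on the -x face; +x towards the pockets, y along the row, z up. In mm: back plate x 0..4, y -52..52, z 0..52; pocket tray x 33..87, y -130..130, z 0..28; between them open space over a 4 mm floor strip. Hung, it leans back about 0.1 rad on the inside of the wall, base 48 below the rim.
- lip (a point): Underside of the caddy's bent lip, mid length, at caddy (-3, 0, 48) mm; meets rim when hung flat on the middle of the wall. Lip: strip x -13..4, z 48..52 mm, with a turned-down edge flaring outward to x -24, z 23 mm, both y -52..52: a slot open below, 20 mm wide at its mouth and 10 mm at the top, for the 6 mm wall. Axes as the caddy.
- tab (a point): Middle of the top of the caddy's grip tab, at caddy (5, 0, 94) mm. Tab over the back plate: x 0..10, y -22..22, z 52..94 mm, to be pinched from above across its 10 mm. Axes as the caddy.
- narrow_pocket0 (a point): Centre of the floor of a narrow pocket of the caddy, 36 mm square inside, at caddy (60, 109.5, 4) mm; mouth 24 mm above.
- narrow_pocket1 (a point): Centre of the floor of a narrow pocket of the caddy, 36 mm square inside, at caddy (60, 70.5, 4) mm; mouth 24 mm above.
- narrow_pocket2 (a point): Centre of the floor of a narrow pocket of the caddy, 36 mm square inside, at caddy (60, 31.5, 4) mm; mouth 24 mm above.
- narrow_pocket3 (a point): Centre of the floor of a narrow pocket of the caddy, 36 mm square inside, at caddy (60, -7.5, 4) mm; mouth 24 mm above.
- wide_pocket0 (a point): Centre of the floor of a wide pocket of the caddy, 48 mm square inside, at caddy (60, -52.5, 4) mm; mouth 24 mm above.
- wide_pocket1 (a point): Centre of the floor of a wide pocket of the caddy, 48 mm square inside, at caddy (60, -103.5, 4) mm; mouth 24 mm above.
- slim0: Slim hose fitting: upright tube stub 28 mm across and 50 mm tall, black plastic with a brass foot (lowest 14 mm, so it stands firmly); about 60 g; stands loose on the bench. Origin at the centre of its foot, z along its axis. May be absent (None from the start).
- slim1: Slim hose fitting: upright tube stub 28 mm across and 50 mm tall, black plastic with a brass foot (lowest 14 mm, so it stands firmly); about 60 g; stands loose on the bench. Origin at the centre of its foot, z along its axis. May be absent (None from the start).
- slim2: Slim hose fitting: upright tube stub 28 mm across and 50 mm tall, black plastic with a brass foot (lowest 14 mm, so it stands firmly); about 60 g; stands loose on the bench. Origin at the centre of its foot, z along its axis. May be absent (None from the start).
- slim3: Slim hose fitting: upright tube stub 28 mm across and 50 mm tall, black plastic with a brass foot (lowest 14 mm, so it stands firmly); about 60 g; stands loose on the bench. Origin at the centre of its foot, z along its axis. May be absent (None from the start).
- stout0: Stout hose fitting: upright tube stub 39 mm across and 50 mm tall, black plastic with a brass foot (lowest 14 mm, so it stands firmly); about 100 g; stands loose on the bench. Origin at the centre of its foot, z along its axis. May be absent (None from the start).
- stout1: Stout hose fitting: upright tube stub 39 mm across and 50 mm tall, black plastic with a brass foot (lowest 14 mm, so it stands firmly); about 100 g; stands loose on the bench. Origin at the centre of its foot, z along its axis. May be absent (None from the start).
- cleaner: White cleaner bottle with a black cap, 66 mm across, 170 mm tall, bystander. Origin at the centre of its foot.
- driver: Screwdriver lying on the bench, bystander. Origin under its middle.
- tape: Roll of tape lying flat, 80 mm across, 24 mm high, bystander. Origin at the centre of its underside.
Mind the look-alikes: they are no part of the job. Leave any white look-alike of the stout0 alone.

How it is judged:
By the outcome, as a careful person would: the job done as asked, in the order asked, and still so for the second after the job is handed in, with the robot touching nothing.
Of slim0, slim1, slim2, slim3, stout0, stout1 only 4 to 6 are there at a start; the rules pass over those that are not, and their reading is None.
At some moment in a run one of slim0, slim1, slim2, slim3, stout0, stout1 may be knocked a few centimetres aside while the robot is not near it.
It also fails if it takes over 210 s, if anything falls off the work surface, if the arm or the gripper's body presses on something with over 40 N, if the wrist force passes 120 N, or if a joint passes its speed limit or range.

## Working session

There is one attempt and no reset: what is moved stays moved. The work goes in short steps, Python scripts to look and compute and a tool call to move; the robot and the scene stay as the last step left them, time stands still between calls to the robot, and variables do not carry over. Pictures are saved under pics/ and viewed, at most 14 in all, crops included, and the job is handed in when it is done.

Besides the shell and the picture viewer there is one more tool, called after "Request:" in YAML: its name, and indented under it one key for each argument. play_rows: Moves the arm, as the interface text tells. Its arguments: {"type":"object","properties":{"motion":{"type":"array"},"fingers":{"type":"number"}},"required":["motion"]}

```bash
ls; mkdir -p pics; python3 - <<'E'
from plant import ctrl,cams
import cv2,json
for n in("scene","top"):
    cv2.imwrite(f"pics/{n}0.png",cams.snapshot(n)); print(n,cams.get_calibration(n))
print(ctrl.get_obs())
E
```

```text
pics
scene {'vertical_fov': 49.868426405256415, 'cx': 279.0473469755425, 'cy': 204.7180134923561, 'k1': -0.12308220000228288, 'position': array([0.95439674, 0.56512832, 1.0334588 ]), 'rotation': array([ 3.69199562e+01, -5.43374035e-02,  1.42462114e+02])}
top {'vertical_fov': 45.09441520585846, 'cx': 286.69504105219266, 'cy': 210.05868221533441, 'k1': 0.0021494595608084035, 'position': array([ 0.20576826, -0.01604704,  1.49417755]), 'rotation': array([ 1.27511520e+01, -7.02320187e-02, -8.71854061e+01])}
{'clock': 0.1, 'joint_pos': array([-5.76356798e+01,  2.05865419e+01,  6.39418679e-01, -1.75298588e-02,
       -7.01359658e+01, -1.65067611e+01]), 'qvel': array([ 0.01928989, -0.08363504,  0.08337495,  0.10296809,  0.02048683,
       -0.06113071]), 'tau': array([-1.82744698e-03, -5.84162915e+01,  2.93751454e+01,  7.01561227e+00,
        1.01547613e-02, -9.47402873e-05]), 'tool_pos': array([ 0.1842944 , -0.64890154,  0.22572894]), 'orientation': array([ 1.79915653e+02, -7.80910547e-03, -1.64148404e+02]), 'force': array([ 0.27996099,  0.23572473, -0.06587845]), 'moment': array([ 0.00517725, -0.00885729,  0.03639036]), 'gripper_force': 0.0, 'opening': 0.08750713752726393}
```

View pics/scene0.png

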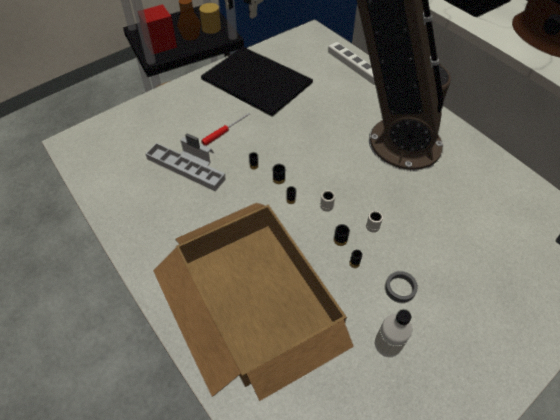

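View pics/top0.png

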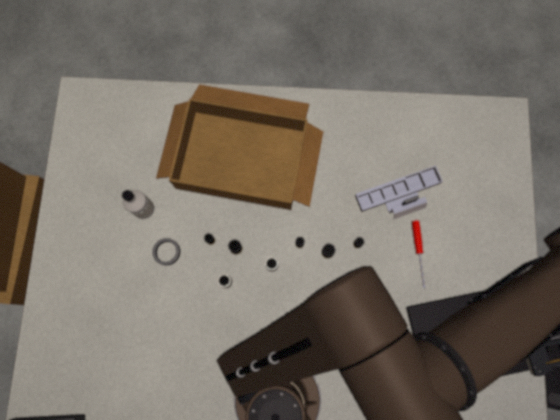

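Top view: five black fittings at about (209,238) slim, (235,246) stout, (300,242) slim, (328,250) stout and (359,242) slim. The white look-alikes are at (225,281) and (272,264). The caddy is at about (398,190) with its tab near (405,205). There is a caddy-like white strip by the robot base (scene 350,60), which I'm leaving alone. Next I'll take close crops and measure.

```bash
cat > h.py <<'E'
import numpy as np, cv2
from scipy.spatial.transform import Rotation as R
from plant import ctrl,cams
C={n:cams.get_calibration(n) for n in("scene","top")}
def K(n):
    c=C[n]; f=210/np.tan(np.radians(c['vertical_fov']/2)); return np.array([[f,0,c['cx']],[0,f,c['cy']],[0,0,1]]),np.array([c['k1'],0,0,0,0.])
def rot(n): return R.from_euler('xyz',C[n]['rotation'],degrees=True).as_matrix()@np.diag([1,-1,-1])
def ray(n,p):
    k,d=K(n); u=cv2.undistortPoints(np.array([[p]],float),k,d)[0,0]
    # invert the one-term polynomial exactly
    return np.array(C[n]['position']),rot(n)@np.array([u[0],u[1],1])
def onz(n,p,z):
    o,v=ray(n,p); return o+v*(z-o[2])/v[2]
def tri(a,b):  # a pixel in scene, b pixel in top -> point, miss
    A=[ray("scene",a),ray("top",b)]
    M=np.zeros((3,3));q=np.zeros(3)
    for o,v in A:
        v=v/np.linalg.norm(v);P=np.eye(3)-np.outer(v,v);M+=P;q+=P@o
    x=np.linalg.solve(M,q); o,v=A[0];v=v/np.linalg.norm(v);d=x-o
    return x,2*np.linalg.norm(d-v*(d@v))
def proj(n,X):
    k,d=K(n); Rm=rot(n); t=-Rm.T@np.array(C[n]['position'])
    return cv2.projectPoints(np.array([X],float),cv2.Rodrigues(Rm.T)[0],t,k,d)[0][0,0]
def dark(n,img,box,th=50,amin=25):
    x0,y0,x1,y1=box; m=(img[y0:y1,x0:x1].max(2)<th).astype(np.uint8)
    k,l,s,c=cv2.connectedComponentsWithStats(m)
    return [(c[i]+[x0,y0],int(s[i,4])) for i in range(1,k) if s[i,4]>=amin]
E
python3 - <<'E'
from h import *
s=cv2.imread("pics/scene0.png");t=cv2.imread("pics/top0.png")
S=dark("scene",s,(240,145,395,275));T=dark("top",t,(190,225,375,292))
for n,L in(("scene",S),("top",T)):
    for p,a in L: print(n,p.round(1),a,onz(n,p,.03).round(4))
a=cv2.resize(t[160:300,180:450],None,fx=2.9,fy=2.9,interpolation=cv2.INTER_CUBIC)
cv2.imwrite("pics/tc.png",a)
b=cv2.resize(s[120:280,140:400],None,fx=3,fy=3,interpolation=cv2.INTER_CUBIC)
cv2.imwrite("pics/sc.png",b)
E
```

```text
scene [381.5 156.1] 61 [0.1334 0.011  0.03  ]
scene [390.8 147.7] 54 [0.0844 0.0035 0.03  ]
scene [253.4 159.6] 97 [ 0.4521 -0.2139  0.03  ]
scene [278.6 172.6] 175 [ 0.4235 -0.1264  0.03  ]
scene [290.6 193.9] 106 [ 0.4449 -0.0427  0.03  ]
scene [327.9 195.1] 49 [0.3639 0.0249 0.03  ]
scene [375.3 215.9] 57 [0.3082 0.1591 0.03  ]
scene [341.4 233.8] 214 [0.4218 0.1453 0.03  ]
scene [355.8 257.5] 133 [0.4413 0.2222 0.03  ]
top [209.  238.6] 56 [0.4401 0.2216 0.03  ]
top [299.4 241.9] 45 [ 0.4432 -0.0435  0.03  ]
top [358.4 242.4] 51 [ 0.4503 -0.2157  0.03  ]
top [234.8 246.5] 106 [0.4205 0.1443 0.03  ]
top [328.  250.5] 103 [ 0.422  -0.1277  0.03  ]
top [271.2 263. ] 41 [0.3774 0.0354 0.03  ]
top [223.6 280. ] 43 [0.3217 0.1697 0.03  ]
top [329.2 284.9] 47 [ 0.3227 -0.1343  0.03  ]
```

View pics/tc.png

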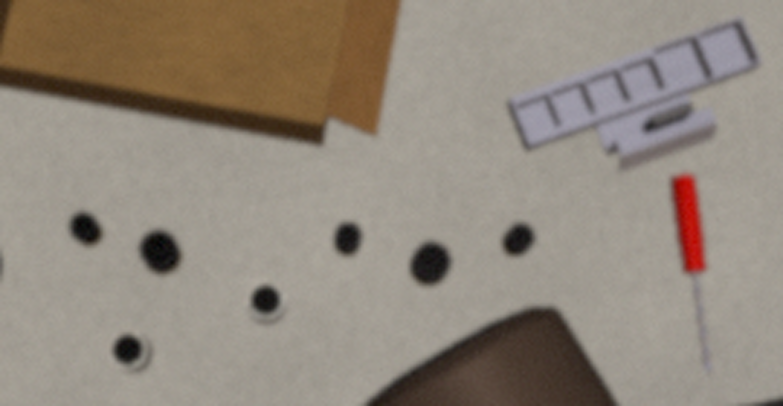

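View pics/sc.png

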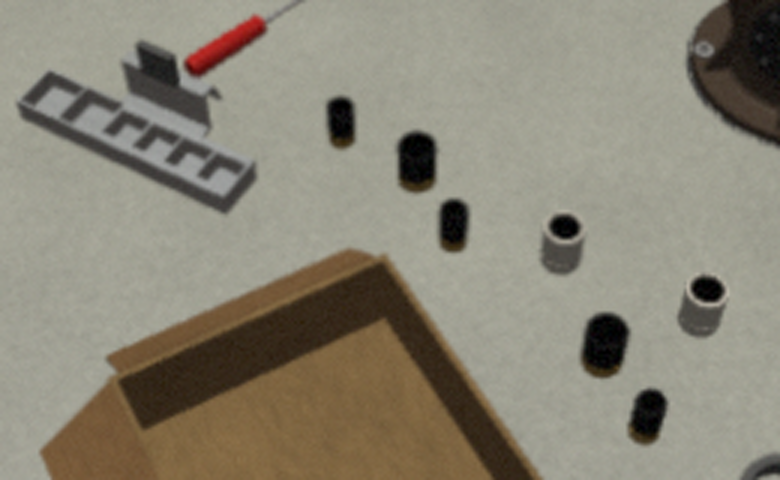

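Both views agree to about 2 mm on all five black fittings, and the black ones have brass feet. The white ones are excluded. Now enlarged panels for the rim and caddy edges.

```bash
python3 - <<'E'
from h import *
s=cv2.imread("pics/scene0.png");t=cv2.imread("pics/top0.png")
def crop(im,x,y,w,h,f,W,H): return cv2.resize(im[y:y+h,x:x+w],(W,H),interpolation=cv2.INTER_CUBIC)
a=crop(t,160,165,160,60,0,800,300)            # x5
b=crop(t,350,160,100,75,0,400,300)            # x4
c=crop(s,140,120,100,75,0,400,300)            # x4
cv2.imwrite("pics/p1.png",np.vstack([a,np.hstack([b,c])]))
d=crop(s,255,195,105,140,0,420,560); cv2.imwrite("pics/p2.png",d) #x4
E
```

```text
(no output)
```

View pics/p1.png

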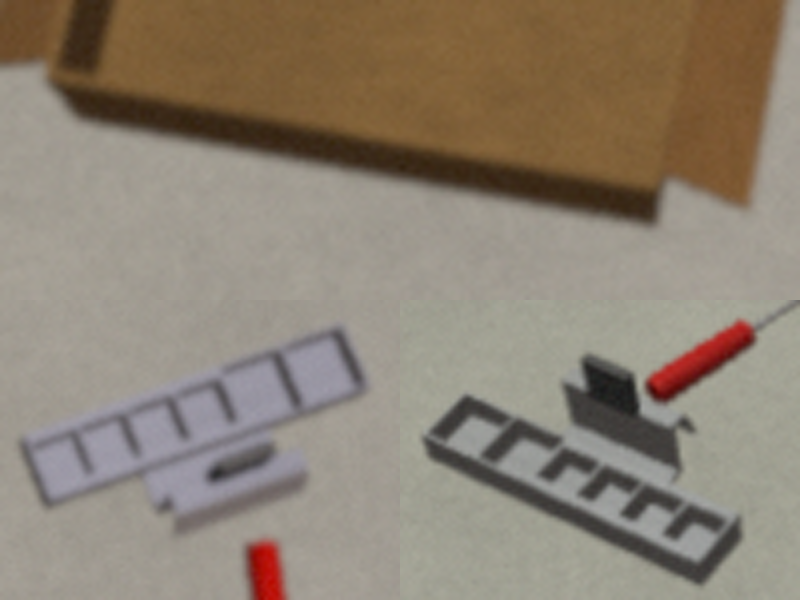

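View pics/p2.png

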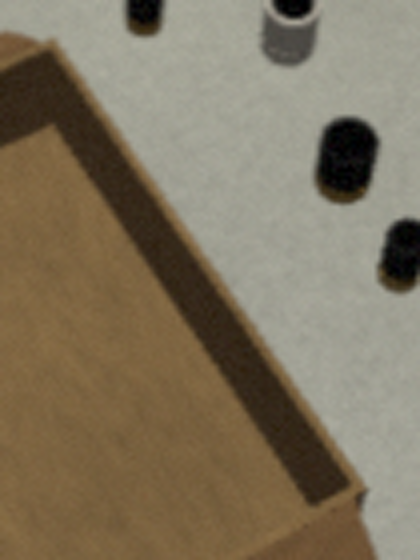

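```bash
cat >> h.py <<'E'
def pp(u,v,f,ox,oy): return ((u+.5)/f-.5+ox,(v+.5)/f-.5+oy)
E
python3 - <<'E'
from h import *
tl,tr=pp(50,80,5,160,165),pp(660,190,5,160,165); sl,sr=pp(362,490,4,255,195),pp(52,40,4,255,195)
for a,b in((sl,tl),(sr,tr)):
    x,m=tri(a,b); print("rim corner",x.round(4),round(m,4),onz("top",b,.095).round(4),onz("scene",a,.095).round(4))
T=[pp(u,v,4,350,160) for u,v in((22,140),(340,27),(367,85),(47,205))]
S=[pp(u,v,4,140,120) for u,v in((340,218),(65,95))]+[]
S2=[pp(u,v,4,140,120) for u,v in((300,265),(25,135))]
for p in T: print("tray top",onz("top",p,.028).round(4))
for p in S+S2: print("tray sc",onz("scene",p,.028).round(4))
# tab top: ends
for p in((212,170),(272,145),(242,158)): print("tab top",onz("top",pp(*p,4,350,160),.094).round(4))
for p in((186,58),(233,77),(209,67)): print("tab sc",onz("scene",pp(*p,4,140,120),.094).round(4))
# lip fold outer corners z=.052 seen in scene left (166,85)-> and top
for p in((146,172),(303,153),(175,215)): print("lip top",onz("top",pp(*p,4,350,160),.052).round(4))
print("drv",onz("top",pp(262,245,4,350,160),.01).round(4))
E
```

```text
rim corner [0.5944 0.3399 0.0871] 0.0003 [0.5922 0.338  0.095 ] [0.5975 0.3417 0.095 ]
rim corner [ 0.5455 -0.0149  0.0902] 0.0005 [ 0.5445 -0.0151  0.095 ] [ 0.5474 -0.0118  0.095 ]
tray top [ 0.5947 -0.2038  0.028 ]
tray top [ 0.695  -0.4428  0.028 ]
tray top [ 0.6503 -0.4624  0.028 ]
tray top [ 0.5457 -0.2233  0.028 ]
tray sc [ 0.5517 -0.22    0.028 ]
tray sc [ 0.6534 -0.4599  0.028 ]
tray sc [ 0.5993 -0.2002  0.028 ]
tray sc [ 0.6986 -0.4406  0.028 ]
tab top [ 0.5618 -0.3309  0.094 ]
tab top [ 0.5823 -0.3738  0.094 ]
tab top [ 0.5717 -0.3523  0.094 ]
tab sc [ 0.5829 -0.3706  0.094 ]
tab sc [ 0.5655 -0.3316  0.094 ]
tab sc [ 0.5741 -0.3517  0.094 ]
lip top [ 0.5686 -0.292   0.052 ]
lip top [ 0.5886 -0.4072  0.052 ]
lip top [ 0.5373 -0.3133  0.052 ]
drv [ 0.5271 -0.3871  0.01  ]
```

The rim corners are 357 mm apart, which matches the 360 mm wall, so carton yaw is about -7.9° and rim about (0.573, 0.163). The caddy yaw is about 23° with its tab at about (0.573, -0.353); the tray corners and the tab itself agree on this. Start by turning the tool for the tab pinch (yaw -67).

Request:
play_rows:
  motion:
    - {"rz": -1}
    - {"rz": -1}
    - {"rz": -1}
    - {"rz": -1}
    - {"rz": -1}
    - {"rz": -1}
    - {"rz": -1}
    - {"rz": -1}
    - {"rz": -1}
    - {"rz": -1}
    - {"rz": -1}
    - {"rz": -1}
    - {"rz": -1}
    - {"rz": -1}
    - {"rz": -1}
    - {"rz": -1}
    - {"rz": -1}
    - {"rz": -1}
    - {"rz": -1}
    - {"rz": -1}
  fingers: 0.2

```text
$.motion[0]: bad value
```

Request:
play_rows:
  motion:
    - {"rz": -1}
    - {"rz": -1}
    - {"rz": -1}
    - {"rz": -1}
    - {"rz": -0.3}
    - {}
    - {}

```text
$.motion[0]: bad value
```

```bash
cat >> h.py <<'E'
def go(x,y,z,yaw=None):
    o=ctrl.get_obs(); p=o['tool_pos']; w=o['orientation'][2]
    Y=w if yaw is None else yaw
    c,s=np.cos(np.radians(Y)),np.sin(np.radians(Y)); d=np.array([x,y,z])-p
    print("t",round(o['clock'],1),"at",p.round(4),"ori",o['orientation'].round(2),"open",round(o['opening'],4),"F",o['force'].round(1))
    print("  rz units",round(-(((Y-w)+180)%360-180)/4,2),"then x,y,z units",np.round(np.array([d[0]*c+d[1]*s,d[0]*s-d[1]*c,-d[2]])/.025,2))
E
python3 -c "
from h import *
go(.573,-.3525,.15,-67)"
```

```text
t 0.1 at [ 0.1843 -0.6489  0.2257] ori [ 1.7992e+02 -1.0000e-02 -1.6415e+02] open 0.0875 F [ 0.3  0.2 -0.1]
  rz units -24.29 then x,y,z units [ -4.84 -18.94   3.03]
```

Request:
play_rows:
  motion:
    - {"x": 0, "y": 0, "z": 0, "rx": 0, "ry": 0, "rz": -1}
    - {"x": 0, "y": 0, "z": 0, "rx": 0, "ry": 0, "rz": -1}
    - {"x": 0, "y": 0, "z": 0, "rx": 0, "ry": 0, "rz": -1}
    - {"x": 0, "y": 0, "z": 0, "rx": 0, "ry": 0, "rz": -1}
    - {"x": 0, "y": 0, "z": 0, "rx": 0, "ry": 0, "rz": -1}
    - {"x": 0, "y": 0, "z": 0, "rx": 0, "ry": 0, "rz": -1}
    - {"x": 0, "y": 0, "z": 0, "rx": 0, "ry": 0, "rz": -1}
    - {"x": 0, "y": 0, "z": 0, "rx": 0, "ry": 0, "rz": -1}
    - {"x": 0, "y": 0, "z": 0, "rx": 0, "ry": 0, "rz": -1}
    - {"x": 0, "y": 0, "z": 0, "rx": 0, "ry": 0, "rz": -1}
    - {"x": 0, "y": 0, "z": 0, "rx": 0, "ry": 0, "rz": -1}
    - {"x": 0, "y": 0, "z": 0, "rx": 0, "ry": 0, "rz": -1}
    - {"x": 0, "y": 0, "z": 0, "rx": 0, "ry": 0, "rz": -1}
    - {"x": 0, "y": 0, "z": 0, "rx": 0, "ry": 0, "rz": -1}
    - {"x": 0, "y": 0, "z": 0, "rx": 0, "ry": 0, "rz": -1}
    - {"x": 0, "y": 0, "z": 0, "rx": 0, "ry": 0, "rz": -1}
    - {"x": 0, "y": 0, "z": 0, "rx": 0, "ry": 0, "rz": -1}
    - {"x": 0, "y": 0, "z": 0, "rx": 0, "ry": 0, "rz": -1}
    - {"x": 0, "y": 0, "z": 0, "rx": 0, "ry": 0, "rz": -1}
    - {"x": 0, "y": 0, "z": 0, "rx": 0, "ry": 0, "rz": -1}
  fingers: 0.2

```text
clock: 2.6
tool_pos: [0.1844, -0.649, 0.226]
orientation: [180.0, 0.1, -84.0]
force: [-0.8, -0.6, 0.6]
opening: 0.0527
gripper_force: 0.0
```

Request:
play_rows:
  motion:
    - {"x": 0, "y": 0, "z": 0, "rx": 0, "ry": 0, "rz": -0.85}
    - {"x": 0, "y": 0, "z": 0, "rx": 0, "ry": 0, "rz": -0.85}
    - {"x": 0, "y": 0, "z": 0, "rx": 0, "ry": 0, "rz": -0.85}
    - {"x": 0, "y": 0, "z": 0, "rx": 0, "ry": 0, "rz": -0.85}
    - {"x": 0, "y": 0, "z": 0, "rx": 0, "ry": 0, "rz": -0.85}
    - {"x": -0.3, "y": -1, "z": 0, "rx": 0, "ry": 0, "rz": 0}
    - {"x": -0.3, "y": -1, "z": 0, "rx": 0, "ry": 0, "rz": 0}
    - {"x": -0.3, "y": -1, "z": 0, "rx": 0, "ry": 0, "rz": 0}
    - {"x": -0.3, "y": -1, "z": 0, "rx": 0, "ry": 0, "rz": 0}
    - {"x": -0.3, "y": -1, "z": 0, "rx": 0, "ry": 0, "rz": 0}
    - {"x": -0.3, "y": -1, "z": 0, "rx": 0, "ry": 0, "rz": 0}
    - {"x": -0.3, "y": -1, "z": 0, "rx": 0, "ry": 0, "rz": 0}
    - {"x": -0.3, "y": -1, "z": 0, "rx": 0, "ry": 0, "rz": 0}
    - {"x": -0.3, "y": -1, "z": 0, "rx": 0, "ry": 0, "rz": 0}
    - {"x": -0.3, "y": -1, "z": 0, "rx": 0, "ry": 0, "rz": 0}
    - {"x": -0.3, "y": -1, "z": 0, "rx": 0, "ry": 0, "rz": 0}
    - {"x": -0.3, "y": -1, "z": 0, "rx": 0, "ry": 0, "rz": 0}
    - {"x": -0.3, "y": -1, "z": 0, "rx": 0, "ry": 0, "rz": 0}
    - {"x": -0.3, "y": -1, "z": 0, "rx": 0, "ry": 0, "rz": 0}
    - {"x": -0.3, "y": -1, "z": 0, "rx": 0, "ry": 0, "rz": 0}

```text
clock: 5.1
tool_pos: [0.4867, -0.3992, 0.2261]
orientation: [180.0, 0.0, -67.1]
force: [0.3, 0.0, -0.2]
opening: 0.0525
gripper_force: 0.0
```

Request:
play_rows:
  motion:
    - {"x": -0.1, "y": -1, "z": 0, "rx": 0, "ry": 0, "rz": 0}
    - {"x": -0.1, "y": -1, "z": 0, "rx": 0, "ry": 0, "rz": 0}
    - {"x": -0.1, "y": -1, "z": 0, "rx": 0, "ry": 0, "rz": 0}
    - {"x": 0, "y": -0.9, "z": 0, "rx": 0, "ry": 0, "rz": 0}
    - {"x": 0, "y": 0, "z": 1, "rx": 0, "ry": 0, "rz": 0}
    - {"x": 0, "y": 0, "z": 1, "rx": 0, "ry": 0, "rz": 0}
    - {"x": 0, "y": 0, "z": 0, "rx": 0, "ry": 0, "rz": 0}
    - {"x": 0, "y": 0, "z": 0, "rx": 0, "ry": 0, "rz": 0}

```text
clock: 6.1
tool_pos: [0.574, -0.3555, 0.1775]
orientation: [-180.0, -0.1, -67.1]
force: [0.1, -0.2, -0.4]
opening: 0.0527
gripper_force: 0.0
```

```bash
python3 -c "
from h import *
go(.573,-.3525,.062,-67)"
```

```text
t 6.1 at [ 0.574  -0.3555  0.1775] ori [-1.7998e+02 -6.0000e-02 -6.7130e+01] open 0.0527 F [ 0.1 -0.2 -0.4]
  rz units -0.03 then x,y,z units [-0.13 -0.01  4.62]
```

Request:
play_rows:
  motion:
    - {"x": -0.12, "y": 0, "z": 0.8, "rx": 0, "ry": 0, "rz": 0}
    - {"x": 0, "y": 0, "z": 0.8, "rx": 0, "ry": 0, "rz": 0}
    - {"x": 0, "y": 0, "z": 0.8, "rx": 0, "ry": 0, "rz": 0}
    - {"x": 0, "y": 0, "z": 0.8, "rx": 0, "ry": 0, "rz": 0}
    - {"x": 0, "y": 0, "z": 0.8, "rx": 0, "ry": 0, "rz": 0}
    - {"x": 0, "y": 0, "z": 0.6, "rx": 0, "ry": 0, "rz": 0}
    - {"x": 0, "y": 0, "z": 0, "rx": 0, "ry": 0, "rz": 0}

```text
clock: 6.98
tool_pos: [0.5718, -0.3524, 0.0611]
orientation: [180.0, 0.0, -67.1]
force: [-0.6, 0.4, -0.2]
opening: 0.0528
gripper_force: 0.0
```

Request:
play_rows:
  motion:
    - {"x": 0, "y": 0, "z": 0, "rx": 0, "ry": 0, "rz": 0}
    - {"x": 0, "y": 0, "z": 0, "rx": 0, "ry": 0, "rz": 0}
    - {"x": 0, "y": 0, "z": 0, "rx": 0, "ry": 0, "rz": 0}
    - {"x": 0, "y": 0, "z": 0, "rx": 0, "ry": 0, "rz": 0}
    - {"x": 0, "y": 0, "z": 0, "rx": 0, "ry": 0, "rz": 0}
    - {"x": 0, "y": 0, "z": 0, "rx": 0, "ry": 0, "rz": 0}
    - {"x": 0, "y": 0, "z": 0, "rx": 0, "ry": 0, "rz": 0}
    - {"x": 0, "y": 0, "z": 0, "rx": 0, "ry": 0, "rz": 0}
  fingers: -1

```text
clock: 7.98
tool_pos: [0.5721, -0.3524, 0.0617]
orientation: [-180.0, -0.0, -67.1]
force: [0.0, 0.5, 1.2]
opening: 0.0099
gripper_force: 30.0
```

Request:
play_rows:
  motion:
    - {"x": 0, "y": 0, "z": -0.5, "rx": 0, "ry": 0, "rz": 0}
    - {"x": 0, "y": 0, "z": -0.5, "rx": 0, "ry": 0, "rz": 0}
    - {"x": 0, "y": 0, "z": -1, "rx": 0, "ry": 0, "rz": 0}
    - {"x": 0, "y": 0, "z": -1, "rx": 0, "ry": 0, "rz": 0}
    - {"x": 0, "y": 0, "z": -1, "rx": 0, "ry": 0, "rz": 0}
    - {"x": 0, "y": 0, "z": -1, "rx": 0, "ry": 0, "rz": 0}
    - {"x": 0, "y": 0, "z": 0, "rx": 0, "ry": 0, "rz": 0.77}
    - {"x": 0, "y": 0, "z": 0, "rx": 0, "ry": 0, "rz": 0.77}
    - {"x": 0, "y": 0, "z": 0, "rx": 0, "ry": 0, "rz": 0.77}
    - {"x": 0, "y": 0, "z": 0, "rx": 0, "ry": 0, "rz": 0.77}
    - {"x": 0, "y": 0, "z": 0, "rx": 0, "ry": 0, "rz": 0.77}
    - {"x": 0, "y": 0, "z": 0, "rx": 0, "ry": 0, "rz": 0.77}
    - {"x": 0, "y": 0, "z": 0, "rx": 0, "ry": 0, "rz": 0.77}
    - {"x": 0, "y": 0, "z": 0, "rx": 0, "ry": 0, "rz": 0.77}
    - {"x": 0, "y": 0, "z": 0, "rx": 0, "ry": 0, "rz": 0.77}
    - {"x": 0, "y": 0, "z": 0, "rx": 0, "ry": 0, "rz": 0.77}
    - {"x": 0, "y": 0, "z": 0, "rx": 0, "ry": 0, "rz": 0}

```text
clock: 10.1
tool_pos: [0.572, -0.3523, 0.1872]
orientation: [-180.0, 0.0, -97.9]
force: [-0.0, 0.5, -3.6]
opening: 0.0099
gripper_force: 30.0
```

```bash
python3 - <<'E'
from h import *
yw=np.radians(-7.9); cx=np.array([np.cos(yw),np.sin(yw)]); rim=np.array([.5734,.1629])
t=rim+.010*cx; print(t)
go(t[0],t[1],.187,-97.9)
E
```

```text
[0.58330509 0.16152555]
t 10.1 at [ 0.572  -0.3523  0.1872] ori [-179.98    0.    -97.92] open 0.0099 F [-0.   0.5 -3.6]
  rz units -0.01 then x,y,z units [-2.042e+01  2.380e+00  1.000e-02]
```

Request:
play_rows:
  motion:
    - {"x": -0.5, "y": 0.12, "z": 0, "rx": 0, "ry": 0, "rz": 0}
    - {"x": -1, "y": 0.12, "z": 0, "rx": 0, "ry": 0, "rz": 0}
    - {"x": -1, "y": 0.12, "z": 0, "rx": 0, "ry": 0, "rz": 0}
    - {"x": -1, "y": 0.12, "z": 0, "rx": 0, "ry": 0, "rz": 0}
    - {"x": -1, "y": 0.12, "z": 0, "rx": 0, "ry": 0, "rz": 0}
    - {"x": -1, "y": 0.12, "z": 0, "rx": 0, "ry": 0, "rz": 0}
    - {"x": -1, "y": 0.12, "z": 0, "rx": 0, "ry": 0, "rz": 0}
    - {"x": -1, "y": 0.12, "z": 0, "rx": 0, "ry": 0, "rz": 0}
    - {"x": -1, "y": 0.12, "z": 0, "rx": 0, "ry": 0, "rz": 0}
    - {"x": -1, "y": 0.12, "z": 0, "rx": 0, "ry": 0, "rz": 0}
    - {"x": -1, "y": 0.12, "z": 0, "rx": 0, "ry": 0, "rz": 0}
    - {"x": -1, "y": 0.12, "z": 0, "rx": 0, "ry": 0, "rz": 0}
    - {"x": -1, "y": 0.12, "z": 0, "rx": 0, "ry": 0, "rz": 0}
    - {"x": -1, "y": 0.12, "z": 0, "rx": 0, "ry": 0, "rz": 0}
    - {"x": -1, "y": 0.12, "z": 0, "rx": 0, "ry": 0, "rz": 0}
    - {"x": -1, "y": 0.12, "z": 0, "rx": 0, "ry": 0, "rz": 0}
    - {"x": -1, "y": 0.12, "z": 0, "rx": 0, "ry": 0, "rz": 0}
    - {"x": -1, "y": 0.12, "z": 0, "rx": 0, "ry": 0, "rz": 0}
    - {"x": -1, "y": 0.12, "z": 0, "rx": 0, "ry": 0, "rz": 0}
    - {"x": -1, "y": 0.12, "z": 0, "rx": 0, "ry": 0, "rz": 0}

```text
clock: 12.6
tool_pos: [0.5793, 0.14, 0.1869]
orientation: [-180.0, 0.0, -97.9]
force: [-0.4, -0.3, -3.5]
opening: 0.01
gripper_force: 30.0
```

Request:
play_rows:
  motion:
    - {"x": -0.5, "y": 0, "z": 0, "rx": 0, "ry": 0, "rz": 0}
    - {"x": -0.4, "y": 0, "z": 0, "rx": 0, "ry": 0, "rz": 0}
    - {"x": 0, "y": 0, "z": 0, "rx": 0, "ry": 0, "rz": 0}
    - {"x": 0, "y": 0, "z": 0, "rx": 0, "ry": 0, "rz": 0}

```text
clock: 13.1
tool_pos: [0.5829, 0.1605, 0.1865]
orientation: [180.0, -0.0, -98.0]
force: [0.0, -1.0, -3.2]
opening: 0.0097
gripper_force: 30.0
```

```bash
python3 - <<'E'
from h import *
go(.5833,.1615,.109,-97.9)
s=cams.snapshot("scene");t=cams.snapshot("top");cv2.imwrite("pics/s1.png",s);cv2.imwrite("pics/t1.png",t)
a=cv2.resize(s[180:330,210:410],None,fx=3,fy=3,interpolation=cv2.INTER_CUBIC)
cv2.imwrite("pics/s1c.png",a)
E
```

```text
t 13.1 at [0.5829 0.1605 0.1865] ori [ 1.7998e+02 -1.0000e-02 -9.7960e+01] open 0.0097 F [ 0.  -1.  -3.2]
  rz units -0.01 then x,y,z units [-0.04 -0.01  3.1 ]
```

View pics/s1c.png

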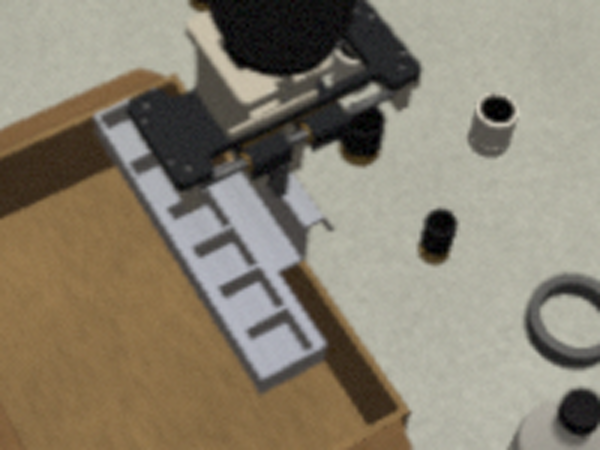

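The caddy hangs parallel to the wall, tray inside and lip outside. Lowering in stages with force checks.

Request:
play_rows:
  motion:
    - {"x": -0.04, "y": 0, "z": 0.4, "rx": 0, "ry": 0, "rz": 0}
    - {"x": 0, "y": 0, "z": 0.4, "rx": 0, "ry": 0, "rz": 0}
    - {"x": 0, "y": 0, "z": 0.4, "rx": 0, "ry": 0, "rz": 0}
    - {"x": 0, "y": 0, "z": 0.2, "rx": 0, "ry": 0, "rz": 0}
    - {"x": 0, "y": 0, "z": 0.2, "rx": 0, "ry": 0, "rz": 0}
    - {"x": 0, "y": 0, "z": 0, "rx": 0, "ry": 0, "rz": 0}

```text
clock: 13.95
tool_pos: [0.5831, 0.1619, 0.1462]
orientation: [180.0, -0.0, -97.9]
force: [-0.7, -0.5, -2.6]
opening: 0.0095
gripper_force: 30.0
```

Request:
play_rows:
  motion:
    - {"x": 0, "y": 0, "z": 0.2, "rx": 0, "ry": 0, "rz": 0}
    - {"x": 0, "y": 0, "z": 0.2, "rx": 0, "ry": 0, "rz": 0}
    - {"x": 0, "y": 0, "z": 0.2, "rx": 0, "ry": 0, "rz": 0}
    - {"x": 0, "y": 0, "z": 0.2, "rx": 0, "ry": 0, "rz": 0}
    - {"x": 0, "y": 0, "z": 0.2, "rx": 0, "ry": 0, "rz": 0}
    - {"x": 0, "y": 0, "z": 0.2, "rx": 0, "ry": 0, "rz": 0}
    - {"x": 0, "y": 0, "z": 0, "rx": 0, "ry": 0, "rz": 0}

```text
clock: 14.82
tool_pos: [0.5829, 0.1618, 0.116]
orientation: [180.0, -0.0, -97.9]
force: [-0.0, 1.1, -4.0]
opening: 0.0097
gripper_force: 30.0
```

No contact so far, with 7 mm left.

Request:
play_rows:
  motion:
    - {"x": 0, "y": 0, "z": 0.1, "rx": 0, "ry": 0, "rz": 0}
    - {"x": 0, "y": 0, "z": 0.1, "rx": 0, "ry": 0, "rz": 0}
    - {"x": 0, "y": 0, "z": 0.06, "rx": 0, "ry": 0, "rz": 0}
    - {"x": 0, "y": 0, "z": 0, "rx": 0, "ry": 0, "rz": 0}

```text
clock: 15.32
tool_pos: [0.5831, 0.162, 0.1099]
orientation: [180.0, -0.0, -97.9]
force: [-0.4, -0.5, -3.2]
opening: 0.0101
gripper_force: 30.0
```

```bash
python3 - <<'E'
from h import *
go(.5833,.1615,.109,-97.9)
s=cams.snapshot("scene");cv2.imwrite("pics/s2.png",s)
cv2.imwrite("pics/s2c.png",cv2.resize(s[180:330,210:410],None,fx=3,fy=3,interpolation=cv2.INTER_CUBIC))
E
```

```text
t 15.3 at [0.5831 0.162  0.1099] ori [ 1.7999e+02 -1.0000e-02 -9.7940e+01] open 0.0101 F [-0.4 -0.5 -3.2]
  rz units -0.01 then x,y,z units [ 0.02 -0.01  0.04]
```

View pics/s2c.png

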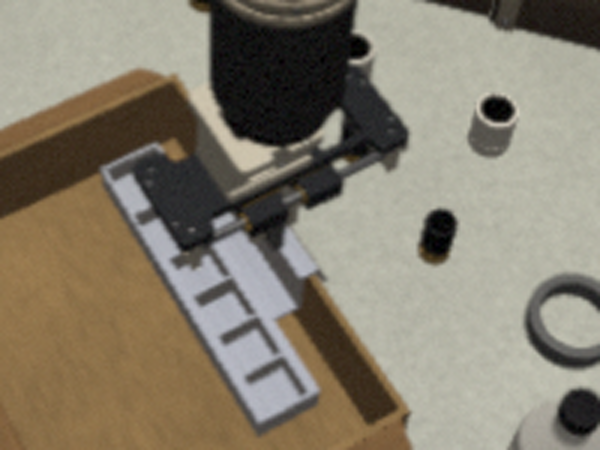

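The lip straddles the rim. Now touching down.

Request:
play_rows:
  motion:
    - {"x": 0, "y": 0, "z": 0.06, "rx": 0, "ry": 0, "rz": 0}
    - {"x": 0, "y": 0, "z": 0.04, "rx": 0, "ry": 0, "rz": 0}
    - {"x": 0, "y": 0, "z": 0, "rx": 0, "ry": 0, "rz": 0}

```text
clock: 15.75
tool_pos: [0.5831, 0.162, 0.1086]
orientation: [-180.0, 0.0, -97.9]
force: [-3.7, 0.9, 6.0]
opening: 0.0098
gripper_force: 30.0
```

Request:
play_rows:
  motion:
    - {"x": 0, "y": 0, "z": -0.04, "rx": 0, "ry": 0, "rz": 0}
    - {"x": 0, "y": 0, "z": 0, "rx": 0, "ry": 0, "rz": 0}
    - {"x": 0, "y": 0, "z": 0, "rx": 0, "ry": 0, "rz": 0}
    - {"x": 0, "y": 0, "z": 0, "rx": 0, "ry": 0, "rz": 0}
    - {"x": 0, "y": 0, "z": -0.4, "rx": 0, "ry": 0, "rz": 0}
    - {"x": 0, "y": 0, "z": -0.8, "rx": 0, "ry": 0, "rz": 0}
    - {"x": 0, "y": 0, "z": -1, "rx": 0, "ry": 0, "rz": 0}
    - {"x": 0, "y": 0, "z": -1, "rx": 0, "ry": 0, "rz": 0}
    - {"x": 0, "y": 0, "z": -1, "rx": 0, "ry": 0, "rz": 0}
    - {"x": 0, "y": 0, "z": 0, "rx": 0, "ry": 0, "rz": 0}
  fingers: -0.2

```text
clock: 17.0
tool_pos: [0.5845, 0.1625, 0.2167]
orientation: [-179.8, 0.2, -97.9]
force: [-1.0, 0.4, 0.6]
opening: 0.0347
gripper_force: 0.0
```

Request:
play_rows:
  motion:
    - {"x": 1, "y": 0, "z": 0, "rx": 0, "ry": 0, "rz": 0}
    - {"x": 1, "y": 0, "z": 0, "rx": 0, "ry": 0, "rz": 0}
    - {"x": 1, "y": 0, "z": 0, "rx": 0, "ry": 0, "rz": 0}
    - {"x": 1, "y": 0, "z": 0, "rx": 0, "ry": 0, "rz": 0}
    - {"x": 1, "y": 0, "z": 0, "rx": 0, "ry": 0, "rz": 0}
    - {"x": 1, "y": 0, "z": 0, "rx": 0, "ry": 0, "rz": 0}
    - {"x": 1, "y": 0, "z": 0, "rx": 0, "ry": 0, "rz": 0}
    - {"x": 1, "y": 0, "z": 0, "rx": 0, "ry": 0, "rz": 0}
    - {"x": 1, "y": 0, "z": 0, "rx": 0, "ry": 0, "rz": 0}
    - {"x": 1, "y": 0, "z": 0, "rx": 0, "ry": 0, "rz": 0}
    - {"x": 1, "y": 0, "z": 0, "rx": 0, "ry": 0, "rz": 0}
    - {"x": 1, "y": 0, "z": 0, "rx": 0, "ry": 0, "rz": 0}

```text
clock: 18.5
tool_pos: [0.5408, -0.1372, 0.2135]
orientation: [180.0, -0.0, -98.0]
force: [-0.2, -0.4, -0.3]
opening: 0.035
gripper_force: 0.0
```

```bash
python3 - <<'E'
from h import *
s=cams.snapshot("scene");t=cams.snapshot("top");cv2.imwrite("pics/s3.png",s);cv2.imwrite("pics/t3.png",t)
a=cv2.resize(s[185:335,235:385],(600,600),interpolation=cv2.INTER_CUBIC)
b=cv2.resize(t[85:260,155:310],(531,600),interpolation=cv2.INTER_CUBIC)
cv2.imwrite("pics/c3.png",a)
for n,im,bx in(("scene",s,(240,145,395,275)),("top",t,(190,225,375,292))):
    for p,q in dark(n,im,bx): print(n,p.round(1),q,onz(n,p,.03).round(4))
E
```

```text
scene [382.1 156.7] 56 [0.1338 0.0138 0.03  ]
scene [390.8 147.8] 54 [0.0844 0.0037 0.03  ]
scene [253.3 159.3] 93 [ 0.4515 -0.2148  0.03  ]
scene [278.5 172.7] 174 [ 0.4238 -0.1263  0.03  ]
scene [290.6 194. ] 107 [ 0.4451 -0.0423  0.03  ]
scene [327.9 195.1] 49 [0.3639 0.0249 0.03  ]
scene [375.3 215.9] 58 [0.308  0.1591 0.03  ]
scene [330.3 223.4] 202 [0.4228 0.1021 0.03  ]
scene [297.2 255.3] 72 [0.5563 0.125  0.03  ]
scene [355.8 257.4] 130 [0.4411 0.222  0.03  ]
top [228.3 256.4] 297 [0.3904 0.1612 0.03  ]
top [209.2 238.5] 51 [0.4402 0.2211 0.03  ]
top [299.4 241.9] 42 [ 0.4433 -0.0435  0.03  ]
top [358.3 242.4] 46 [ 0.4501 -0.2155  0.03  ]
top [328.  250.4] 97 [ 0.4222 -0.1277  0.03  ]
top [292.2 270. ] 26 [ 0.36   -0.0261  0.03  ]
```

View pics/c3.png

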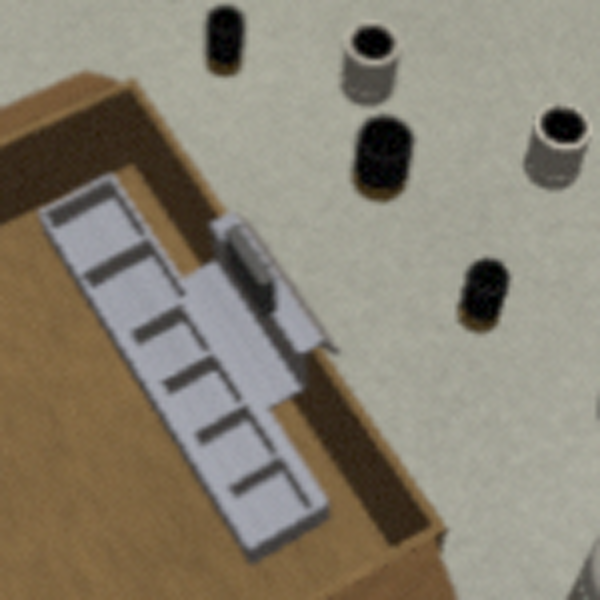

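The caddy is hanging on the wall. The stout at scene (330,223) has been knocked aside to about (0.423, 0.102). I'll check the hung pose against the images.

```bash
cat >> h.py <<'E'
YW=-7.9; RIM=np.array([.5734,.1629,.095])
def hung(p,dy=0,dX=0,th=.1):   # caddy mm -> world
    c,s=np.cos(th),np.sin(th); x,y,z=np.array(p)/1000
    v=np.array([.003+dX+x*c+z*s, y+dy, -.048+z*c-x*s])
    return RIM+R.from_euler('z',YW,degrees=True).apply(v)
E
python3 - <<'E'
from h import *
C4=[(33,130,28),(87,130,28),(87,-130,28),(33,-130,28)]
pix=[(325,500),(250,548),(40,212),(115,175)]
for c,p in zip(C4,pix):
    q=pp(*p,4,235,185); X=hung(c)
    print(c,"pred px",proj("scene",X).round(1),"seen",np.round(q,1),"pred",X.round(4),"seen at z",onz("scene",q,X[2]).round(4))
t=cv2.imread("pics/t3.png")
cv2.imwrite("pics/t3c.png",cv2.resize(t[85:260,155:355],None,fx=4,fy=3.4286*1,interpolation=cv2.INTER_CUBIC))
cv2.imwrite("pics/t3c.png",cv2.resize(t[120:260,155:355],None,fx=4,fy=4,interpolation=cv2.INTER_CUBIC))
for c in C4: print("top pred",proj("top",hung(c)).round(1))
E
```

```text
(33, 130, 28) pred px [317.2 311.4] seen [315.9 309.6] pred [0.6295 0.2864 0.0716] seen at z [0.6291 0.2813 0.0716]
(87, 130, 28) pred px [296.9 323.3] seen [297.1 321.6] pred [0.6828 0.279  0.0662] seen at z [0.6797 0.2762 0.0662]
(87, -130, 28) pred px [244.2 238.8] seen [244.6 237.6] pred [0.647  0.0214 0.0662] seen at z [0.6441 0.0191 0.0662]
(33, -130, 28) pred px [262.8 229. ] seen [263.4 228.4] pred [0.5938 0.0288 0.0716] seen at z [0.5914 0.0283 0.0716]
top pred [190.2 171.4]
top pred [194.7 154.9]
top pred [280.7 170.5]
top pred [277.3 187.3]
```

View pics/t3c.png

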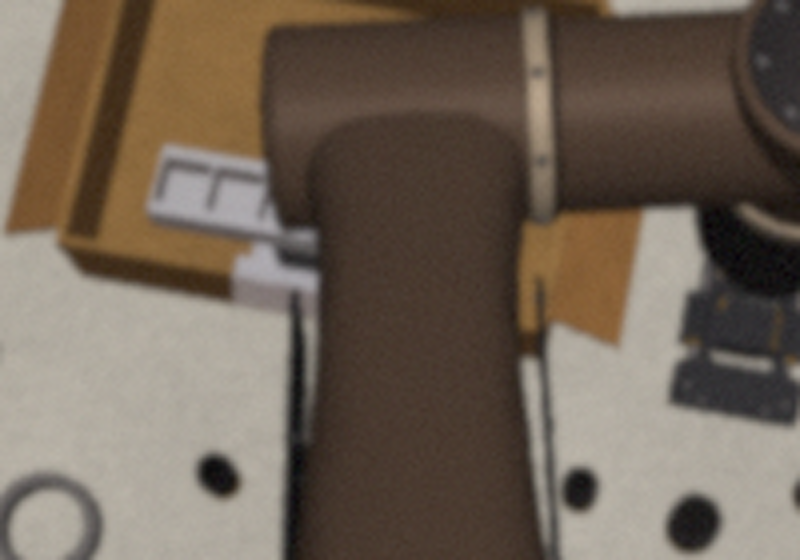

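Both views put the tray about 3 mm towards -x and -y of my model, so I'm correcting by that. Plan: slim → narrow2 and stout → wide0, both closing along the row. Then stout → wide1 and slims → narrow1 and narrow0, closing across the row.

Request:
play_rows:
  motion:
    - {"x": 0, "y": 0, "z": 0, "rx": 0, "ry": 0, "rz": -1}
    - {"x": 0, "y": 0, "z": 0, "rx": 0, "ry": 0, "rz": -1}
    - {"x": 0, "y": 0, "z": 0, "rx": 0, "ry": 0, "rz": -1}
    - {"x": 0, "y": 0, "z": 0, "rx": 0, "ry": 0, "rz": -1}
    - {"x": 0, "y": 0, "z": 0, "rx": 0, "ry": 0, "rz": -1}
    - {"x": 0, "y": 0, "z": 0, "rx": 0, "ry": 0, "rz": -1}
    - {"x": 0, "y": 0, "z": 0, "rx": 0, "ry": 0, "rz": -1}
    - {"x": 0, "y": 0, "z": 0, "rx": 0, "ry": 0, "rz": -1}
    - {"x": 0, "y": 0, "z": 0, "rx": 0, "ry": 0, "rz": -1}
    - {"x": 0, "y": 0, "z": 0, "rx": 0, "ry": 0, "rz": -1}
    - {"x": 0, "y": 0, "z": 0, "rx": 0, "ry": 0, "rz": -1}
    - {"x": 0, "y": 0, "z": 0, "rx": 0, "ry": 0, "rz": -1}
    - {"x": 0, "y": 0, "z": 0, "rx": 0, "ry": 0, "rz": -1}
    - {"x": 0, "y": 0, "z": 0, "rx": 0, "ry": 0, "rz": -1}
    - {"x": 0, "y": 0, "z": 0, "rx": 0, "ry": 0, "rz": -1}
    - {"x": 0, "y": 0, "z": 0, "rx": 0, "ry": 0, "rz": -1}
    - {"x": 0, "y": 0, "z": 0, "rx": 0, "ry": 0, "rz": -1}
    - {"x": 0, "y": 0, "z": 0, "rx": 0, "ry": 0, "rz": -1}
    - {"x": 0, "y": 0, "z": 0, "rx": 0, "ry": 0, "rz": -1}
    - {"x": 0, "y": 0, "z": 0, "rx": 0, "ry": 0, "rz": -1}
  fingers: 0.1

```text
clock: 21.1
tool_pos: [0.5413, -0.1355, 0.2134]
orientation: [180.0, 0.0, -17.8]
force: [0.8, -0.7, -0.2]
opening: 0.0483
gripper_force: 0.0
```

Request:
play_rows:
  motion:
    - {"x": 0, "y": 0, "z": 0, "rx": 0, "ry": 0, "rz": -0.83}
    - {"x": 0, "y": 0, "z": 0, "rx": 0, "ry": 0, "rz": -0.83}
    - {"x": 0, "y": 0, "z": 0, "rx": 0, "ry": 0, "rz": -0.84}
    - {"x": 0, "y": 0, "z": 0, "rx": 0, "ry": 0, "rz": 0}
    - {"x": 0, "y": 0, "z": 0, "rx": 0, "ry": 0, "rz": 0}

```text
clock: 21.72
tool_pos: [0.5415, -0.1353, 0.2135]
orientation: [-180.0, 0.0, -8.0]
force: [-0.7, 0.5, -1.3]
opening: 0.0484
gripper_force: 0.0
```

```bash
python3 - <<'E'
from h import *
go(.4442,-.043,.1,-7.9)
for n,y in(("n0",109.5),("n1",70.5),("n2",31.5),("n3",-7.5),("w0",-52.5),("w1",-103.5)):
    print(n,hung((60,y,16),-.003,-.003).round(4),hung((60,y,4),-.003,-.003)[2].round(4))
E
```

```text
t 21.7 at [ 0.5415 -0.1353  0.2135] ori [-180.      0.     -8.03] open 0.0484 F [-0.7  0.5 -1.3]
  rz units -0.03 then x,y,z units [-4.36 -3.12  4.54]
n0 [0.6488 0.26   0.0569] 0.045
n1 [0.6434 0.2213 0.0569] 0.045
n2 [0.638  0.1827 0.0569] 0.045
n3 [0.6327 0.1441 0.0569] 0.045
w0 [0.6265 0.0995 0.0569] 0.045
w1 [0.6195 0.049  0.0569] 0.045
```

Request:
play_rows:
  motion:
    - {"x": -0.87, "y": -0.62, "z": 0, "rx": 0, "ry": 0, "rz": 0}
    - {"x": -0.87, "y": -0.62, "z": 0.5, "rx": 0, "ry": 0, "rz": 0}
    - {"x": -0.87, "y": -0.62, "z": 1, "rx": 0, "ry": 0, "rz": 0}
    - {"x": -0.87, "y": -0.62, "z": 1, "rx": 0, "ry": 0, "rz": 0}
    - {"x": -0.88, "y": -0.64, "z": 1, "rx": 0, "ry": 0, "rz": 0}
    - {"x": 0, "y": 0, "z": 1, "rx": 0, "ry": 0, "rz": 0}
    - {"x": 0, "y": 0, "z": 0, "rx": 0, "ry": 0, "rz": 0}
    - {"x": 0, "y": 0, "z": 0, "rx": 0, "ry": 0, "rz": 0}

```text
clock: 22.72
tool_pos: [0.4454, -0.0429, 0.1019]
orientation: [-180.0, -0.0, -8.0]
force: [-0.1, 0.3, 0.2]
opening: 0.0476
gripper_force: 0.0
```

```bash
python3 - <<'E'
from h import *
go(.4442,-.043,.032,-7.9)
E
```

```text
t 22.7 at [ 0.4454 -0.0429  0.1019] ori [-1.80e+02 -5.00e-02 -7.96e+00] open 0.0476 F [-0.1  0.3  0.2]
  rz units -0.02 then x,y,z units [-0.04  0.01  2.8 ]
```

Accurate. Descending, closing and lifting.

Request:
play_rows:
  motion:
    - {"x": -0.04, "y": 0, "z": 0.9, "rx": 0, "ry": 0, "rz": 0}
    - {"x": 0, "y": 0, "z": 0.9, "rx": 0, "ry": 0, "rz": 0}
    - {"x": 0, "y": 0, "z": 0.6, "rx": 0, "ry": 0, "rz": 0}
    - {"x": 0, "y": 0, "z": 0.4, "rx": 0, "ry": 0, "rz": 0}
    - {"x": 0, "y": 0, "z": 0, "rx": 0, "ry": 0, "rz": 0}

```text
clock: 23.35
tool_pos: [0.4438, -0.0428, 0.0311]
orientation: [180.0, 0.0, -8.0]
force: [0.6, 0.5, -0.5]
opening: 0.0479
gripper_force: 0.0
```

Request:
play_rows:
  motion:
    - {"x": 0, "y": 0, "z": 0, "rx": 0, "ry": 0, "rz": 0}
    - {"x": 0, "y": 0, "z": 0, "rx": 0, "ry": 0, "rz": 0}
    - {"x": 0, "y": 0, "z": 0, "rx": 0, "ry": 0, "rz": 0}
    - {"x": 0, "y": 0, "z": 0, "rx": 0, "ry": 0, "rz": 0}
    - {"x": 0, "y": 0, "z": 0, "rx": 0, "ry": 0, "rz": 0}
    - {"x": 0, "y": 0, "z": -0.5, "rx": 0, "ry": 0, "rz": 0}
    - {"x": 0, "y": 0, "z": -1, "rx": 0, "ry": 0, "rz": 0}
    - {"x": 0, "y": 0, "z": -1, "rx": 0, "ry": 0, "rz": 0}
    - {"x": 0, "y": 0, "z": -1, "rx": 0, "ry": 0, "rz": 0}
    - {"x": 0, "y": 0, "z": -1, "rx": 0, "ry": 0, "rz": 0}
    - {"x": 0, "y": 0, "z": -1, "rx": 0, "ry": 0, "rz": 0}
    - {"x": 0, "y": 0, "z": -1, "rx": 0, "ry": 0, "rz": 0}
    - {"x": 0, "y": 0, "z": 0, "rx": 0, "ry": 0, "rz": 0}
  fingers: -1

```text
clock: 24.98
tool_pos: [0.4445, -0.0425, 0.1959]
orientation: [-179.9, -0.2, -7.9]
force: [0.6, 0.7, -1.2]
opening: 0.0276
gripper_force: 30.0
```

```bash
python3 - <<'E'
from h import *
go(.638,.1827,.16,-7.9)
E
```

```text
t 25.0 at [ 0.4445 -0.0425  0.1959] ori [-179.9    -0.22   -7.93] open 0.0276 F [ 0.6  0.7 -1.2]
  rz units -0.01 then x,y,z units [ 6.43 -9.99  1.44]
```

Request:
play_rows:
  motion:
    - {"x": 0.3, "y": -0.5, "z": 0, "rx": 0, "ry": 0, "rz": 0}
    - {"x": 0.6, "y": -0.9, "z": 0, "rx": 0, "ry": 0, "rz": 0}
    - {"x": 0.6, "y": -0.9, "z": 0, "rx": 0, "ry": 0, "rz": 0}
    - {"x": 0.6, "y": -0.9, "z": 0, "rx": 0, "ry": 0, "rz": 0}
    - {"x": 0.6, "y": -0.9, "z": 0, "rx": 0, "ry": 0, "rz": 0}
    - {"x": 0.6, "y": -0.9, "z": 0, "rx": 0, "ry": 0, "rz": 0}
    - {"x": 0.6, "y": -0.9, "z": 0, "rx": 0, "ry": 0, "rz": 0}
    - {"x": 0.6, "y": -0.9, "z": 0, "rx": 0, "ry": 0, "rz": 0}
    - {"x": 0.6, "y": -0.9, "z": 0, "rx": 0, "ry": 0, "rz": 0}
    - {"x": 0.6, "y": -0.9, "z": 0, "rx": 0, "ry": 0, "rz": 0}
    - {"x": 0.6, "y": -0.9, "z": 0, "rx": 0, "ry": 0, "rz": 0}
    - {"x": 0.13, "y": -0.49, "z": 0, "rx": 0, "ry": 0, "rz": 0}
    - {"x": 0, "y": 0, "z": 0.7, "rx": 0, "ry": 0, "rz": 0}
    - {"x": 0, "y": 0, "z": 0.7, "rx": 0, "ry": 0, "rz": 0}
    - {"x": 0, "y": 0, "z": 0, "rx": 0, "ry": 0, "rz": 0}
    - {"x": 0, "y": 0, "z": 0, "rx": 0, "ry": 0, "rz": 0}

```text
clock: 26.98
tool_pos: [0.6373, 0.182, 0.1588]
orientation: [180.0, -0.0, -8.0]
force: [0.4, 0.1, 0.3]
opening: 0.0274
gripper_force: 30.0
```

```bash
python3 - <<'E'
from h import *
go(.638,.1827,.079,-7.9)
s=cams.snapshot("scene");cv2.imwrite("pics/s4.png",s)
cv2.imwrite("pics/s4c.png",cv2.resize(s[185:335,235:385],(600,600),interpolation=cv2.INTER_CUBIC))
E
```

```text
t 27.0 at [0.6373 0.182  0.1588] ori [ 1.7999e+02 -2.0000e-02 -7.9600e+00] open 0.0274 F [0.4 0.1 0.3]
  rz units -0.01 then x,y,z units [ 0.02 -0.03  3.19]
```

View pics/s4c.png

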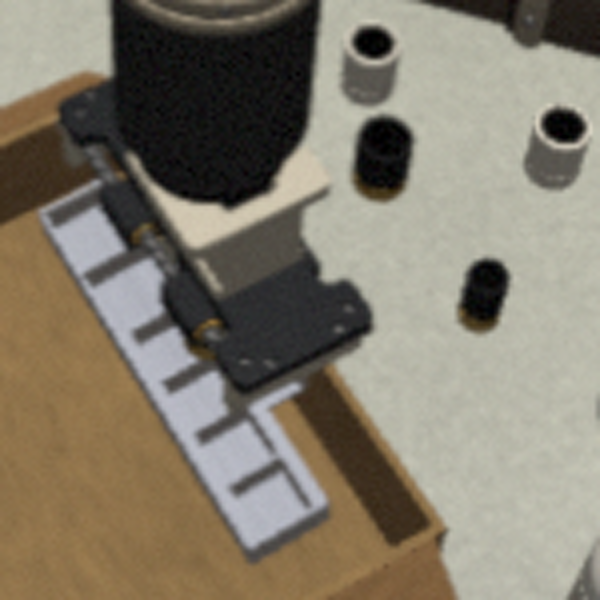

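The view is mostly blocked, but the brass foot is visible over the row near the target pocket. Lowering with force checks.

Request:
play_rows:
  motion:
    - {"x": 0.02, "y": -0.03, "z": 0.5, "rx": 0, "ry": 0, "rz": 0}
    - {"x": 0, "y": 0, "z": 0.6, "rx": 0, "ry": 0, "rz": 0}
    - {"x": 0, "y": 0, "z": 0.6, "rx": 0, "ry": 0, "rz": 0}
    - {"x": 0, "y": 0, "z": 0.4, "rx": 0, "ry": 0, "rz": 0}
    - {"x": 0, "y": 0, "z": 0.1, "rx": 0, "ry": 0, "rz": 0}
    - {"x": 0, "y": 0, "z": 0.1, "rx": 0, "ry": 0, "rz": 0}
    - {"x": 0, "y": 0, "z": 0, "rx": 0, "ry": 0, "rz": 0}

```text
clock: 27.9
tool_pos: [0.6381, 0.1833, 0.1013]
orientation: [-180.0, -0.0, -7.9]
force: [-0.6, 0.0, -0.0]
opening: 0.0275
gripper_force: 30.0
```

Request:
play_rows:
  motion:
    - {"x": 0, "y": 0, "z": 0.1, "rx": 0, "ry": 0, "rz": 0}
    - {"x": 0, "y": 0, "z": 0.1, "rx": 0, "ry": 0, "rz": 0}
    - {"x": 0, "y": 0, "z": 0.1, "rx": 0, "ry": 0, "rz": 0}
    - {"x": 0, "y": 0, "z": 0.1, "rx": 0, "ry": 0, "rz": 0}
    - {"x": 0, "y": 0, "z": 0.1, "rx": 0, "ry": 0, "rz": 0}
    - {"x": 0, "y": 0, "z": 0.1, "rx": 0, "ry": 0, "rz": 0}
    - {"x": 0, "y": 0, "z": 0.1, "rx": 0, "ry": 0, "rz": 0}
    - {"x": 0, "y": 0, "z": 0, "rx": 0, "ry": 0, "rz": 0}

```text
clock: 28.9
tool_pos: [0.6378, 0.1831, 0.0833]
orientation: [180.0, 0.0, -7.9]
force: [-0.1, 0.2, -0.3]
opening: 0.0267
gripper_force: 30.0
```

Request:
play_rows:
  motion:
    - {"x": 0, "y": 0, "z": 0.08, "rx": 0, "ry": 0, "rz": 0}
    - {"x": 0, "y": 0, "z": 0.08, "rx": 0, "ry": 0, "rz": 0}
    - {"x": 0, "y": 0, "z": 0.04, "rx": 0, "ry": 0, "rz": 0}
    - {"x": 0, "y": 0, "z": 0, "rx": 0, "ry": 0, "rz": 0}

```text
clock: 29.4
tool_pos: [0.6379, 0.1831, 0.0785]
orientation: [180.0, 0.0, -7.9]
force: [-1.0, 0.1, -1.4]
opening: 0.0274
gripper_force: 30.0
```

Request:
play_rows:
  motion:
    - {"x": 0, "y": 0, "z": 0, "rx": 0, "ry": 0, "rz": 0}
    - {"x": 0, "y": 0, "z": 0, "rx": 0, "ry": 0, "rz": 0}
    - {"x": 0, "y": 0, "z": 0, "rx": 0, "ry": 0, "rz": 0}
    - {"x": 0, "y": 0, "z": -0.3, "rx": 0, "ry": 0, "rz": 0}
    - {"x": 0, "y": 0, "z": -0.7, "rx": 0, "ry": 0, "rz": 0}
    - {"x": 0, "y": 0, "z": -1, "rx": 0, "ry": 0, "rz": 0}
    - {"x": 0, "y": 0, "z": -1, "rx": 0, "ry": 0, "rz": 0}
    - {"x": 0, "y": 0, "z": -1, "rx": 0, "ry": 0, "rz": 0}
    - {"x": 0, "y": 0, "z": -0.5, "rx": 0, "ry": 0, "rz": 0}
    - {"x": 0, "y": 0, "z": 0, "rx": 0, "ry": 0, "rz": 0}
  fingers: -0.1

```text
clock: 30.65
tool_pos: [0.6384, 0.1834, 0.1925]
orientation: [-179.9, -0.1, -7.9]
force: [0.4, 0.4, -0.8]
opening: 0.0395
gripper_force: 0.0
```

```bash
python3 - <<'E'
from h import *
go(.4225,-.127,.1,-7.9)
E
```

```text
t 30.6 at [0.6384 0.1834 0.1925] ori [-1.7991e+02 -1.1000e-01 -7.9400e+00] open 0.0395 F [ 0.4  0.4 -0.8]
  rz units -0.01 then x,y,z units [-6.85 13.48  3.7 ]
```

Now to the stout at (0.4225, -0.127), checking the placed slim on the way.

Request:
play_rows:
  motion:
    - {"x": -0.3, "y": 0.5, "z": 0, "rx": 0, "ry": 0, "rz": 0}
    - {"x": -0.5, "y": 1, "z": 0, "rx": 0, "ry": 0, "rz": 0}
    - {"x": -0.5, "y": 1, "z": 0, "rx": 0, "ry": 0, "rz": 0}
    - {"x": -0.5, "y": 1, "z": 0, "rx": 0, "ry": 0, "rz": 0}
    - {"x": -0.5, "y": 1, "z": 0, "rx": 0, "ry": 0, "rz": 0}
    - {"x": -0.5, "y": 1, "z": 0, "rx": 0, "ry": 0, "rz": 0}
    - {"x": -0.5, "y": 1, "z": 0, "rx": 0, "ry": 0, "rz": 0}
    - {"x": -0.5, "y": 1, "z": 0, "rx": 0, "ry": 0, "rz": 0}
    - {"x": -0.5, "y": 1, "z": 0, "rx": 0, "ry": 0, "rz": 0}
    - {"x": -0.5, "y": 1, "z": 0, "rx": 0, "ry": 0, "rz": 0}
    - {"x": -0.5, "y": 1, "z": 0, "rx": 0, "ry": 0, "rz": 0}
    - {"x": -0.5, "y": 1, "z": 0, "rx": 0, "ry": 0, "rz": 0}
    - {"x": -0.5, "y": 1, "z": 0, "rx": 0, "ry": 0, "rz": 0}
    - {"x": -0.55, "y": 0.98, "z": 0, "rx": 0, "ry": 0, "rz": 0}
    - {"x": 0, "y": 0, "z": 1, "rx": 0, "ry": 0, "rz": 0}
    - {"x": 0, "y": 0, "z": 1, "rx": 0, "ry": 0, "rz": 0}
    - {"x": 0, "y": 0, "z": 1, "rx": 0, "ry": 0, "rz": 0}
    - {"x": 0, "y": 0, "z": 0.5, "rx": 0, "ry": 0, "rz": 0}
    - {"x": 0, "y": 0, "z": 0, "rx": 0, "ry": 0, "rz": 0}
    - {"x": 0, "y": 0, "z": 0, "rx": 0, "ry": 0, "rz": 0}
  fingers: 0.3

```text
clock: 33.15
tool_pos: [0.4223, -0.1271, 0.1044]
orientation: [-180.0, -0.1, -7.9]
force: [-0.1, -0.6, 0.3]
opening: 0.0569
gripper_force: 0.0
```

```bash
python3 - <<'E'
from h import *
go(.4225,-.127,.032,-7.9)
s=cams.snapshot("scene");t=cams.snapshot("top");cv2.imwrite("pics/s5.png",s);cv2.imwrite("pics/t5.png",t)
a=cv2.resize(s[175:330,225:385],None,fx=3.8,fy=3.8,interpolation=cv2.INTER_CUBIC)
cv2.imwrite("pics/s5c.png",a)
for n,im,bx in(("scene",s,(240,145,395,275)),("top",t,(190,225,375,292))):
    for p,q in dark(n,im,bx): print(n,p.round(1),q,onz(n,p,.03).round(4))
E
```

```text
t 33.1 at [ 0.4223 -0.1271  0.1044] ori [-1.7999e+02 -7.0000e-02 -7.9300e+00] open 0.0569 F [-0.1 -0.6  0.3]
  rz units -0.01 then x,y,z units [ 0.01 -0.    2.89]
scene [287.7 149.2] 324 [ 0.3434 -0.1847  0.03  ]
scene [382.1 156.8] 57 [0.134  0.0143 0.03  ]
scene [390.8 147.7] 53 [0.0842 0.0036 0.03  ]
scene [253.4 159.5] 95 [ 0.4517 -0.2143  0.03  ]
scene [278.6 172.6] 176 [ 0.4235 -0.1265  0.03  ]
scene [327.9 195.1] 48 [0.364  0.0251 0.03  ]
scene [375.3 215.9] 57 [0.3082 0.1591 0.03  ]
scene [330.3 223.3] 198 [0.4227 0.1019 0.03  ]
scene [297.1 255.4] 72 [0.5567 0.1251 0.03  ]
scene [355.7 257.6] 130 [0.4414 0.2222 0.03  ]
top [343.1 238.8] 163 [ 0.4588 -0.171   0.03  ]
top [229.1 268.5] 328 [0.3555 0.1561 0.03  ]
top [275.2 258.6] 200 [0.3906 0.0245 0.03  ]
top [209.  238.5] 54 [0.4402 0.2216 0.03  ]
top [335.9 248.1] 183 [ 0.4302 -0.1505  0.03  ]
top [304.3 244.7] 67 [ 0.4358 -0.0579  0.03  ]
```

View pics/s5c.png

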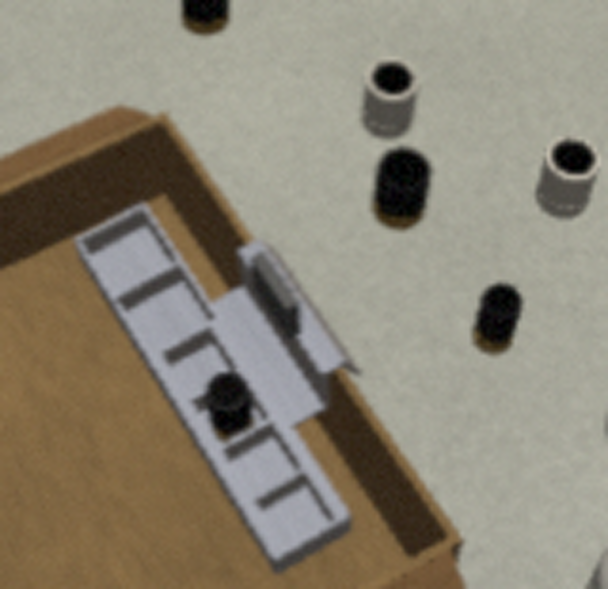

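```bash
python3 - <<'E'
from h import *
s=cv2.imread("pics/s5.png")
# blob in the tray vs slim on bench: vertical extents of dark columns
def ext(box,th=60):
    x0,y0,x1,y1=box; m=(s[y0:y1,x0:x1].max(2)<th).astype(np.uint8)
    k,l,st,c=cv2.connectedComponentsWithStats(m); i=1+np.argmax(st[1:,4]); print(box,"bbox",st[i,:4]+[x0,y0,0,0],"area",st[i,4],"cen",(c[i]+[x0,y0]).round(1)); return l==i
ext((272,265,298,295)); ext((345,245,368,272))
for z in(4,16,28,54): print("axis seated at caddy z",z,proj("scene",hung((60,31.5,z),-.003,-.003)).round(1))
v=R.from_euler('z',YW,degrees=True).apply((0,0,1))
b=np.array([.6378,.1831,.0475]) # as released, vertical
for h in(0,.014,.032,.05): print("as released h",h,proj("scene",b+[0,0,h]).round(1))
for h in(0,.014,.032,.05): print("on rim h",h,proj("scene",b+[0,0,h+.022]).round(1))
for h in(0,.014,.032,.05): print("bench A h",h,proj("scene",np.array([.441,.2219,h])).round(1))
# BGR down the axis of fitting
for r in range(272,296): print(r,[s[r,c].tolist() for c in (282,284,286)])
E
```

```text
(272, 265, 298, 295) bbox [278 273  14  17] area 153 cen [284.9 280.9]
(345, 245, 368, 272) bbox [350 250  12  17] area 138 cen [355.7 257.6]
axis seated at caddy z 4 [286.5 286. ]
axis seated at caddy z 16 [286.1 284. ]
axis seated at caddy z 28 [285.7 281.9]
axis seated at caddy z 54 [284.9 277.3]
as released h 0 [286.2 285.9]
as released h 0.014 [286.3 283.2]
as released h 0.032 [286.4 279.7]
as released h 0.05 [286.5 276.1]
on rim h 0 [286.4 281.7]
on rim h 0.014 [286.4 278.9]
on rim h 0.032 [286.6 275.3]
on rim h 0.05 [286.7 271.6]
bench A h 0 [354.2 263.2]
bench A h 0.014 [354.9 260.5]
bench A h 0.032 [355.9 257. ]
bench A h 0.05 [356.9 253.4]
272 [[164, 155, 153], [148, 142, 140], [94, 92, 93]]
273 [[95, 92, 90], [65, 60, 61], [57, 54, 54]]
274 [[44, 39, 43], [18, 16, 17], [32, 30, 30]]
275 [[25, 23, 26], [9, 15, 13], [17, 19, 18]]
276 [[17, 16, 22], [6, 10, 13], [5, 9, 15]]
277 [[6, 17, 17], [11, 11, 11], [17, 20, 18]]
278 [[19, 21, 20], [22, 19, 21], [10, 8, 8]]
279 [[11, 11, 10], [10, 11, 7], [12, 11, 8]]
280 [[17, 22, 21], [14, 12, 11], [16, 18, 19]]
281 [[26, 27, 29], [16, 14, 13], [31, 30, 30]]
282 [[32, 32, 31], [38, 37, 35], [34, 36, 38]]
283 [[7, 6, 5], [11, 16, 12], [10, 8, 10]]
284 [[8, 1, 7], [0, 0, 0], [4, 9, 6]]
285 [[11, 11, 13], [8, 3, 2], [0, 2, 0]]
286 [[9, 9, 8], [8, 1, 7], [12, 7, 5]]
287 [[19, 22, 27], [19, 17, 17], [11, 5, 11]]
288 [[40, 54, 62], [2, 9, 18], [27, 30, 34]]
289 [[64, 78, 88], [24, 38, 46], [75, 78, 80]]
290 [[106, 111, 113], [63, 76, 85], [139, 138, 137]]
291 [[158, 154, 153], [116, 118, 120], [132, 128, 127]]
292 [[176, 167, 165], [137, 133, 132], [76, 76, 80]]
293 [[174, 164, 163], [98, 95, 95], [60, 61, 66]]
294 [[174, 164, 164], [113, 110, 110], [65, 67, 69]]
295 [[175, 167, 165], [141, 134, 133], [101, 99, 100]]
```

Row 273 for the fitting's top edge matches the fully seated prediction (about 273-274); perched on the pocket edge it would be about 268. So it's down. Picking the stout now.

Request:
play_rows:
  motion:
    - {"x": 0, "y": 0, "z": 0.9, "rx": 0, "ry": 0, "rz": 0}
    - {"x": 0, "y": 0, "z": 0.9, "rx": 0, "ry": 0, "rz": 0}
    - {"x": 0, "y": 0, "z": 0.7, "rx": 0, "ry": 0, "rz": 0}
    - {"x": 0, "y": 0, "z": 0.4, "rx": 0, "ry": 0, "rz": 0}
    - {"x": 0, "y": 0, "z": 0, "rx": 0, "ry": 0, "rz": 0}

```text
clock: 33.88
tool_pos: [0.4217, -0.127, 0.0309]
orientation: [180.0, 0.0, -7.9]
force: [-0.3, -0.9, 0.3]
opening: 0.057
gripper_force: 0.0
```

Request:
play_rows:
  motion:
    - {"x": 0, "y": 0, "z": 0, "rx": 0, "ry": 0, "rz": 0}
    - {"x": 0, "y": 0, "z": 0, "rx": 0, "ry": 0, "rz": 0}
    - {"x": 0, "y": 0, "z": 0, "rx": 0, "ry": 0, "rz": 0}
    - {"x": 0, "y": 0, "z": 0, "rx": 0, "ry": 0, "rz": 0}
    - {"x": 0, "y": 0, "z": 0, "rx": 0, "ry": 0, "rz": 0}
    - {"x": 0, "y": 0, "z": -0.5, "rx": 0, "ry": 0, "rz": 0}
    - {"x": 0, "y": 0, "z": -1, "rx": 0, "ry": 0, "rz": 0}
    - {"x": 0, "y": 0, "z": -1, "rx": 0, "ry": 0, "rz": 0}
    - {"x": 0, "y": 0, "z": -1, "rx": 0, "ry": 0, "rz": 0}
    - {"x": 0, "y": 0, "z": -1, "rx": 0, "ry": 0, "rz": 0}
    - {"x": 0, "y": 0, "z": -1, "rx": 0, "ry": 0, "rz": 0}
    - {"x": 0, "y": 0, "z": -1, "rx": 0, "ry": 0, "rz": 0}
    - {"x": 0, "y": 0, "z": 0, "rx": 0, "ry": 0, "rz": 0}
  fingers: -1

```text
clock: 35.5
tool_pos: [0.4226, -0.127, 0.1958]
orientation: [-179.9, -0.2, -7.9]
force: [-0.3, -0.5, -1.7]
opening: 0.0384
gripper_force: 30.0
```

```bash
python3 - <<'E'
from h import *
go(.6265,.0995,.16,-7.9)
E
```

```text
t 35.5 at [ 0.4226 -0.127   0.1958] ori [-179.95   -0.23   -7.93] open 0.0384 F [-0.3 -0.5 -1.7]
  rz units -0.01 then x,y,z units [  6.83 -10.09   1.43]
```

Request:
play_rows:
  motion:
    - {"x": 0.3, "y": -0.5, "z": 0, "rx": 0, "ry": 0, "rz": 0}
    - {"x": 0.6, "y": -0.9, "z": 0, "rx": 0, "ry": 0, "rz": 0}
    - {"x": 0.6, "y": -0.9, "z": 0, "rx": 0, "ry": 0, "rz": 0}
    - {"x": 0.6, "y": -0.9, "z": 0, "rx": 0, "ry": 0, "rz": 0}
    - {"x": 0.6, "y": -0.9, "z": 0, "rx": 0, "ry": 0, "rz": 0}
    - {"x": 0.6, "y": -0.9, "z": 0, "rx": 0, "ry": 0, "rz": 0}
    - {"x": 0.6, "y": -0.9, "z": 0, "rx": 0, "ry": 0, "rz": 0}
    - {"x": 0.6, "y": -0.9, "z": 0, "rx": 0, "ry": 0, "rz": 0}
    - {"x": 0.6, "y": -0.9, "z": 0, "rx": 0, "ry": 0, "rz": 0}
    - {"x": 0.6, "y": -0.9, "z": 0, "rx": 0, "ry": 0, "rz": 0}
    - {"x": 0.6, "y": -0.9, "z": 0, "rx": 0, "ry": 0, "rz": 0}
    - {"x": 0.53, "y": -0.59, "z": 0, "rx": 0, "ry": 0, "rz": 0}
    - {"x": 0, "y": 0, "z": 0.7, "rx": 0, "ry": 0, "rz": 0}
    - {"x": 0, "y": 0, "z": 0.7, "rx": 0, "ry": 0, "rz": 0}
    - {"x": 0, "y": 0, "z": 0, "rx": 0, "ry": 0, "rz": 0}
    - {"x": 0, "y": 0, "z": 0, "rx": 0, "ry": 0, "rz": 0}

```text
clock: 37.5
tool_pos: [0.6257, 0.0989, 0.1588]
orientation: [180.0, -0.0, -8.0]
force: [1.0, -0.4, -0.9]
opening: 0.0377
gripper_force: 30.0
```

```bash
python3 - <<'E'
from h import *
go(.6265,.0995,.079,-7.9)
E
```

```text
t 37.5 at [0.6257 0.0989 0.1588] ori [ 1.7999e+02 -1.0000e-02 -7.9600e+00] open 0.0377 F [ 1.  -0.4 -0.9]
  rz units -0.01 then x,y,z units [ 0.03 -0.03  3.19]
```

Request:
play_rows:
  motion:
    - {"x": 0.03, "y": -0.03, "z": 0.5, "rx": 0, "ry": 0, "rz": 0}
    - {"x": 0, "y": 0, "z": 0.6, "rx": 0, "ry": 0, "rz": 0}
    - {"x": 0, "y": 0, "z": 0.6, "rx": 0, "ry": 0, "rz": 0}
    - {"x": 0, "y": 0, "z": 0.4, "rx": 0, "ry": 0, "rz": 0}
    - {"x": 0, "y": 0, "z": 0.1, "rx": 0, "ry": 0, "rz": 0}
    - {"x": 0, "y": 0, "z": 0.1, "rx": 0, "ry": 0, "rz": 0}
    - {"x": 0, "y": 0, "z": 0, "rx": 0, "ry": 0, "rz": 0}

```text
clock: 38.38
tool_pos: [0.6267, 0.1, 0.1013]
orientation: [-180.0, -0.0, -7.9]
force: [-0.4, 0.1, -1.2]
opening: 0.0386
gripper_force: 30.0
```

Request:
play_rows:
  motion:
    - {"x": 0, "y": 0, "z": 0.1, "rx": 0, "ry": 0, "rz": 0}
    - {"x": 0, "y": 0, "z": 0.1, "rx": 0, "ry": 0, "rz": 0}
    - {"x": 0, "y": 0, "z": 0.1, "rx": 0, "ry": 0, "rz": 0}
    - {"x": 0, "y": 0, "z": 0.1, "rx": 0, "ry": 0, "rz": 0}
    - {"x": 0, "y": 0, "z": 0.1, "rx": 0, "ry": 0, "rz": 0}
    - {"x": 0, "y": 0, "z": 0.1, "rx": 0, "ry": 0, "rz": 0}
    - {"x": 0, "y": 0, "z": 0.1, "rx": 0, "ry": 0, "rz": 0}
    - {"x": 0, "y": 0, "z": 0.1, "rx": 0, "ry": 0, "rz": 0}
    - {"x": 0, "y": 0, "z": 0, "rx": 0, "ry": 0, "rz": 0}

```text
clock: 39.5
tool_pos: [0.6264, 0.0999, 0.0808]
orientation: [180.0, 0.0, -7.9]
force: [-0.1, 0.0, -1.5]
opening: 0.0381
gripper_force: 30.0
```

Request:
play_rows:
  motion:
    - {"x": 0, "y": 0, "z": 0.06, "rx": 0, "ry": 0, "rz": 0}
    - {"x": 0, "y": 0, "z": 0.04, "rx": 0, "ry": 0, "rz": 0}
    - {"x": 0, "y": 0, "z": 0, "rx": 0, "ry": 0, "rz": 0}

```text
clock: 39.88
tool_pos: [0.6266, 0.0999, 0.0786]
orientation: [-180.0, -0.0, -7.9]
force: [-0.3, 0.5, -0.2]
opening: 0.0382
gripper_force: 30.0
```

Request:
play_rows:
  motion:
    - {"x": 0, "y": 0, "z": 0, "rx": 0, "ry": 0, "rz": 0}
    - {"x": 0, "y": 0, "z": 0, "rx": 0, "ry": 0, "rz": 0}
    - {"x": 0, "y": 0, "z": 0, "rx": 0, "ry": 0, "rz": 0}
    - {"x": 0, "y": 0, "z": -0.3, "rx": 0, "ry": 0, "rz": 0}
    - {"x": 0, "y": 0, "z": -0.7, "rx": 0, "ry": 0, "rz": 0}
    - {"x": 0, "y": 0, "z": -1, "rx": 0, "ry": 0, "rz": 0}
    - {"x": 0, "y": 0, "z": -1, "rx": 0, "ry": 0, "rz": 0}
    - {"x": 0, "y": 0, "z": -1, "rx": 0, "ry": 0, "rz": 0}
    - {"x": 0, "y": 0, "z": -0.5, "rx": 0, "ry": 0, "rz": 0}
    - {"x": 0, "y": 0, "z": 0, "rx": 0, "ry": 0, "rz": 0}
  fingers: 0.1

```text
clock: 41.12
tool_pos: [0.627, 0.1002, 0.1925]
orientation: [-179.9, -0.1, -7.9]
force: [0.1, 0.3, -1.2]
opening: 0.0481
gripper_force: 0.0
```

Request:
play_rows:
  motion:
    - {"x": 0, "y": 0, "z": 0, "rx": 0, "ry": 0, "rz": 1}
    - {"x": 0, "y": 0, "z": 0, "rx": 0, "ry": 0, "rz": 1}
    - {"x": 0, "y": 0, "z": 0, "rx": 0, "ry": 0, "rz": 1}
    - {"x": 0, "y": 0, "z": 0, "rx": 0, "ry": 0, "rz": 1}
    - {"x": 0, "y": 0, "z": 0, "rx": 0, "ry": 0, "rz": 1}
    - {"x": 0, "y": 0, "z": 0, "rx": 0, "ry": 0, "rz": 1}
    - {"x": 0, "y": 0, "z": 0, "rx": 0, "ry": 0, "rz": 1}
    - {"x": 0, "y": 0, "z": 0, "rx": 0, "ry": 0, "rz": 1}
    - {"x": 0, "y": 0, "z": 0, "rx": 0, "ry": 0, "rz": 1}
    - {"x": 0, "y": 0, "z": 0, "rx": 0, "ry": 0, "rz": 1}
    - {"x": 0, "y": 0, "z": 0, "rx": 0, "ry": 0, "rz": 1}
    - {"x": 0, "y": 0, "z": 0, "rx": 0, "ry": 0, "rz": 1}
    - {"x": 0, "y": 0, "z": 0, "rx": 0, "ry": 0, "rz": 1}
    - {"x": 0, "y": 0, "z": 0, "rx": 0, "ry": 0, "rz": 1}
    - {"x": 0, "y": 0, "z": 0, "rx": 0, "ry": 0, "rz": 1}
    - {"x": 0, "y": 0, "z": 0, "rx": 0, "ry": 0, "rz": 1}
    - {"x": 0, "y": 0, "z": 0, "rx": 0, "ry": 0, "rz": 1}
    - {"x": 0, "y": 0, "z": 0, "rx": 0, "ry": 0, "rz": 1}
    - {"x": 0, "y": 0, "z": 0, "rx": 0, "ry": 0, "rz": 1}
    - {"x": 0, "y": 0, "z": 0, "rx": 0, "ry": 0, "rz": 1}
  fingers: 0.4

```text
clock: 43.62
tool_pos: [0.6259, 0.0997, 0.1897]
orientation: [179.9, -0.0, -88.1]
force: [-0.0, 0.5, 0.5]
opening: 0.0614
gripper_force: 0.0
```

Request:
play_rows:
  motion:
    - {"x": 0, "y": 0, "z": 0, "rx": 0, "ry": 0, "rz": 0.83}
    - {"x": 0, "y": 0, "z": 0, "rx": 0, "ry": 0, "rz": 0.83}
    - {"x": 0, "y": 0, "z": 0, "rx": 0, "ry": 0, "rz": 0.84}
    - {"x": 0, "y": 0, "z": 0, "rx": 0, "ry": 0, "rz": 0}
    - {"x": 0, "y": 0, "z": 0, "rx": 0, "ry": 0, "rz": 0}

```text
clock: 44.25
tool_pos: [0.6263, 0.0998, 0.1904]
orientation: [179.9, -0.0, -97.9]
force: [-0.5, 0.0, -0.2]
opening: 0.0614
gripper_force: 0.0
```

```bash
python3 - <<'E'
from h import *
go(.4222,.1025,.1,-97.9)
s=cams.snapshot("scene");t=cams.snapshot("top");cv2.imwrite("pics/s6.png",s)
for n,im,bx in(("scene",s,(240,145,395,275)),("top",t,(190,225,375,292))):
    for p,q in dark(n,im,bx): print(n,p.round(1),q,onz(n,p,.03).round(4))
E
```

```text
t 44.2 at [0.6263 0.0998 0.1904] ori [ 1.7994e+02 -3.0000e-02 -9.7870e+01] open 0.0614 F [-0.5  0.  -0.2]
  rz units 0.01 then x,y,z units [1.02 8.1  3.61]
scene [270.5 180.2] 3240 [ 0.4598 -0.1176  0.03  ]
scene [370.1 153.9] 953 [ 0.1547 -0.0167  0.03  ]
scene [327.9 195.2] 47 [0.3642 0.0251 0.03  ]
scene [280.8 218. ] 35 [0.5181 0.0066 0.03  ]
scene [375.4 215.9] 55 [0.3079 0.1594 0.03  ]
scene [330.4 223.2] 195 [0.4224 0.1018 0.03  ]
scene [267.7 254.5] 235 [0.6147 0.077  0.03  ]
scene [297.2 255.5] 63 [0.5567 0.1255 0.03  ]
scene [355.7 257.5] 125 [0.4415 0.2221 0.03  ]
top [212.4 271. ] 576 [0.346  0.2039 0.03  ]
top [358.2 242.4] 45 [ 0.4503 -0.2154  0.03  ]
top [249.8 247. ] 96 [0.4211 0.1007 0.03  ]
top [271.1 263.1] 39 [0.377  0.0358 0.03  ]
```

Stout B is confirmed at (0.4218, 0.1013) in both views. Moving there.

Request:
play_rows:
  motion:
    - {"x": 0.1, "y": 0.5, "z": 0, "rx": 0, "ry": 0, "rz": 0}
    - {"x": 0.15, "y": 1, "z": 0, "rx": 0, "ry": 0, "rz": 0}
    - {"x": 0.15, "y": 1, "z": 0, "rx": 0, "ry": 0, "rz": 0}
    - {"x": 0.15, "y": 1, "z": 0, "rx": 0, "ry": 0, "rz": 0}
    - {"x": 0.15, "y": 1, "z": 0, "rx": 0, "ry": 0, "rz": 0}
    - {"x": 0.15, "y": 1, "z": 0, "rx": 0, "ry": 0, "rz": 0}
    - {"x": 0.15, "y": 1, "z": 0, "rx": 0, "ry": 0, "rz": 0}
    - {"x": 0.06, "y": 1, "z": 0, "rx": 0, "ry": 0, "rz": 0}
    - {"x": 0, "y": 0.6, "z": 0.6, "rx": 0, "ry": 0, "rz": 0}
    - {"x": 0, "y": 0, "z": 1, "rx": 0, "ry": 0, "rz": 0}
    - {"x": 0, "y": 0, "z": 1, "rx": 0, "ry": 0, "rz": 0}
    - {"x": 0, "y": 0, "z": 1, "rx": 0, "ry": 0, "rz": 0}
    - {"x": 0, "y": 0, "z": 0, "rx": 0, "ry": 0, "rz": 0}
    - {"x": 0, "y": 0, "z": 0, "rx": 0, "ry": 0, "rz": 0}

```text
clock: 46.1
tool_pos: [0.4226, 0.1018, 0.102]
orientation: [-179.9, 0.0, -97.9]
force: [0.1, 0.4, 0.1]
opening: 0.0613
gripper_force: 0.0
```

```bash
python3 - <<'E'
from h import *
go(.4218,.1013,.032,-97.9)
E
```

```text
t 46.1 at [0.4226 0.1018 0.102 ] ori [-1.7995e+02  3.0000e-02 -9.7910e+01] open 0.0613 F [0.1 0.4 0.1]
  rz units -0.0 then x,y,z units [0.02 0.03 2.8 ]
```

Request:
play_rows:
  motion:
    - {"x": 0.02, "y": 0.03, "z": 0.9, "rx": 0, "ry": 0, "rz": 0}
    - {"x": 0, "y": 0, "z": 0.9, "rx": 0, "ry": 0, "rz": 0}
    - {"x": 0, "y": 0, "z": 0.6, "rx": 0, "ry": 0, "rz": 0}
    - {"x": 0, "y": 0, "z": 0.4, "rx": 0, "ry": 0, "rz": 0}
    - {"x": 0, "y": 0, "z": 0, "rx": 0, "ry": 0, "rz": 0}

```text
clock: 46.72
tool_pos: [0.4216, 0.1013, 0.0312]
orientation: [180.0, -0.0, -97.9]
force: [-0.7, 0.1, 0.3]
opening: 0.0616
gripper_force: 0.0
```

Request:
play_rows:
  motion:
    - {"x": 0, "y": 0, "z": 0, "rx": 0, "ry": 0, "rz": 0}
    - {"x": 0, "y": 0, "z": 0, "rx": 0, "ry": 0, "rz": 0}
    - {"x": 0, "y": 0, "z": 0, "rx": 0, "ry": 0, "rz": 0}
    - {"x": 0, "y": 0, "z": 0, "rx": 0, "ry": 0, "rz": 0}
    - {"x": 0, "y": 0, "z": 0, "rx": 0, "ry": 0, "rz": 0}
    - {"x": 0, "y": 0, "z": -0.5, "rx": 0, "ry": 0, "rz": 0}
    - {"x": 0, "y": 0, "z": -1, "rx": 0, "ry": 0, "rz": 0}
    - {"x": 0, "y": 0, "z": -1, "rx": 0, "ry": 0, "rz": 0}
    - {"x": 0, "y": 0, "z": -1, "rx": 0, "ry": 0, "rz": 0}
    - {"x": 0, "y": 0, "z": -1, "rx": 0, "ry": 0, "rz": 0}
    - {"x": 0, "y": 0, "z": -1, "rx": 0, "ry": 0, "rz": 0}
    - {"x": 0, "y": 0, "z": -1, "rx": 0, "ry": 0, "rz": 0}
    - {"x": 0, "y": 0, "z": 0, "rx": 0, "ry": 0, "rz": 0}
  fingers: -1

```text
clock: 48.35
tool_pos: [0.4223, 0.1017, 0.1958]
orientation: [-179.8, 0.2, -97.9]
force: [0.8, -0.2, -1.3]
opening: 0.0385
gripper_force: 30.0
```

```bash
python3 - <<'E'
from h import *
go(.6195,.049,.16,-97.9)
E
```

```text
t 48.4 at [0.4223 0.1017 0.1958] ori [-1.7983e+02  1.6000e-01 -9.7930e+01] open 0.0385 F [ 0.8 -0.2 -1.3]
  rz units -0.01 then x,y,z units [ 1.01 -8.1   1.43]
```

Request:
play_rows:
  motion:
    - {"x": 0.1, "y": -0.5, "z": 0, "rx": 0, "ry": 0, "rz": 0}
    - {"x": 0.13, "y": -1, "z": 0, "rx": 0, "ry": 0, "rz": 0}
    - {"x": 0.13, "y": -1, "z": 0, "rx": 0, "ry": 0, "rz": 0}
    - {"x": 0.13, "y": -1, "z": 0, "rx": 0, "ry": 0, "rz": 0}
    - {"x": 0.13, "y": -1, "z": 0, "rx": 0, "ry": 0, "rz": 0}
    - {"x": 0.13, "y": -1, "z": 0, "rx": 0, "ry": 0, "rz": 0}
    - {"x": 0.13, "y": -1, "z": 0, "rx": 0, "ry": 0, "rz": 0}
    - {"x": 0.13, "y": -1, "z": 0, "rx": 0, "ry": 0, "rz": 0}
    - {"x": 0, "y": -0.6, "z": 0, "rx": 0, "ry": 0, "rz": 0}
    - {"x": 0, "y": 0, "z": 0.7, "rx": 0, "ry": 0, "rz": 0}
    - {"x": 0, "y": 0, "z": 0.7, "rx": 0, "ry": 0, "rz": 0}
    - {"x": 0, "y": 0, "z": 0, "rx": 0, "ry": 0, "rz": 0}
    - {"x": 0, "y": 0, "z": 0, "rx": 0, "ry": 0, "rz": 0}

```text
clock: 49.98
tool_pos: [0.6184, 0.0485, 0.1588]
orientation: [-180.0, -0.0, -97.9]
force: [-0.1, 0.9, -0.9]
opening: 0.0379
gripper_force: 30.0
```

```bash
python3 - <<'E'
from h import *
go(.6195,.049,.079,-97.9)
E
```

```text
t 50.0 at [0.6184 0.0485 0.1588] ori [-1.7999e+02 -1.0000e-02 -9.7900e+01] open 0.0379 F [-0.1  0.9 -0.9]
  rz units 0.0 then x,y,z units [-0.03 -0.04  3.19]
```

Request:
play_rows:
  motion:
    - {"x": -0.03, "y": -0.04, "z": 0.5, "rx": 0, "ry": 0, "rz": 0}
    - {"x": 0, "y": 0, "z": 0.6, "rx": 0, "ry": 0, "rz": 0}
    - {"x": 0, "y": 0, "z": 0.6, "rx": 0, "ry": 0, "rz": 0}
    - {"x": 0, "y": 0, "z": 0.4, "rx": 0, "ry": 0, "rz": 0}
    - {"x": 0, "y": 0, "z": 0.1, "rx": 0, "ry": 0, "rz": 0}
    - {"x": 0, "y": 0, "z": 0.1, "rx": 0, "ry": 0, "rz": 0}
    - {"x": 0, "y": 0, "z": 0, "rx": 0, "ry": 0, "rz": 0}

```text
clock: 50.85
tool_pos: [0.6199, 0.0489, 0.1013]
orientation: [-180.0, 0.0, -97.9]
force: [0.2, -0.7, -0.6]
opening: 0.0379
gripper_force: 30.0
```

Request:
play_rows:
  motion:
    - {"x": 0, "y": 0, "z": 0.1, "rx": 0, "ry": 0, "rz": 0}
    - {"x": 0, "y": 0, "z": 0.1, "rx": 0, "ry": 0, "rz": 0}
    - {"x": 0, "y": 0, "z": 0.1, "rx": 0, "ry": 0, "rz": 0}
    - {"x": 0, "y": 0, "z": 0.1, "rx": 0, "ry": 0, "rz": 0}
    - {"x": 0, "y": 0, "z": 0.1, "rx": 0, "ry": 0, "rz": 0}
    - {"x": 0, "y": 0, "z": 0.1, "rx": 0, "ry": 0, "rz": 0}
    - {"x": 0, "y": 0, "z": 0.1, "rx": 0, "ry": 0, "rz": 0}
    - {"x": 0, "y": 0, "z": 0.1, "rx": 0, "ry": 0, "rz": 0}
    - {"x": 0, "y": 0, "z": 0, "rx": 0, "ry": 0, "rz": 0}

```text
clock: 51.98
tool_pos: [0.6195, 0.0488, 0.0808]
orientation: [180.0, -0.0, -97.9]
force: [0.2, -0.3, -0.6]
opening: 0.0382
gripper_force: 30.0
```

Request:
play_rows:
  motion:
    - {"x": 0, "y": 0, "z": 0.06, "rx": 0, "ry": 0, "rz": 0}
    - {"x": 0, "y": 0, "z": 0.04, "rx": 0, "ry": 0, "rz": 0}
    - {"x": 0, "y": 0, "z": 0, "rx": 0, "ry": 0, "rz": 0}

```text
clock: 52.35
tool_pos: [0.6196, 0.0488, 0.0785]
orientation: [180.0, -0.0, -97.9]
force: [-0.0, 0.8, -0.7]
opening: 0.038
gripper_force: 30.0
```

Request:
play_rows:
  motion:
    - {"x": 0, "y": 0, "z": 0, "rx": 0, "ry": 0, "rz": 0}
    - {"x": 0, "y": 0, "z": 0, "rx": 0, "ry": 0, "rz": 0}
    - {"x": 0, "y": 0, "z": 0, "rx": 0, "ry": 0, "rz": 0}
    - {"x": 0, "y": 0, "z": -0.3, "rx": 0, "ry": 0, "rz": 0}
    - {"x": 0, "y": 0, "z": -0.7, "rx": 0, "ry": 0, "rz": 0}
    - {"x": 0, "y": 0, "z": -1, "rx": 0, "ry": 0, "rz": 0}
    - {"x": 0, "y": 0, "z": -1, "rx": 0, "ry": 0, "rz": 0}
    - {"x": 0, "y": 0, "z": -1, "rx": 0, "ry": 0, "rz": 0}
    - {"x": 0, "y": 0, "z": -0.5, "rx": 0, "ry": 0, "rz": 0}
    - {"x": 0, "y": 0, "z": 0, "rx": 0, "ry": 0, "rz": 0}
  fingers: 0.1

```text
clock: 53.6
tool_pos: [0.6201, 0.049, 0.1924]
orientation: [-179.9, 0.1, -97.9]
force: [-0.0, -0.0, -0.3]
opening: 0.0485
gripper_force: 0.0
```

```bash
python3 - <<'E'
from h import *
go(.4508,-.215,.1,-97.9)
E
```

```text
t 53.6 at [0.6201 0.049  0.1924] ori [-1.7988e+02  7.0000e-02 -9.7940e+01] open 0.0485 F [-0.  -0.  -0.3]
  rz units -0.01 then x,y,z units [11.39  5.26  3.7 ]
```

Request:
play_rows:
  motion:
    - {"x": 0.5, "y": 0.2, "z": 0, "rx": 0, "ry": 0, "rz": 0}
    - {"x": 1, "y": 0.46, "z": 0, "rx": 0, "ry": 0, "rz": 0}
    - {"x": 1, "y": 0.46, "z": 0, "rx": 0, "ry": 0, "rz": 0}
    - {"x": 1, "y": 0.46, "z": 0, "rx": 0, "ry": 0, "rz": 0}
    - {"x": 1, "y": 0.46, "z": 0, "rx": 0, "ry": 0, "rz": 0}
    - {"x": 1, "y": 0.46, "z": 0, "rx": 0, "ry": 0, "rz": 0}
    - {"x": 1, "y": 0.46, "z": 0, "rx": 0, "ry": 0, "rz": 0}
    - {"x": 1, "y": 0.46, "z": 0, "rx": 0, "ry": 0, "rz": 0}
    - {"x": 1, "y": 0.46, "z": 0, "rx": 0, "ry": 0, "rz": 0}
    - {"x": 1, "y": 0.46, "z": 0, "rx": 0, "ry": 0, "rz": 0}
    - {"x": 1, "y": 0.46, "z": 0, "rx": 0, "ry": 0, "rz": 0}
    - {"x": 0.89, "y": 0.46, "z": 0.5, "rx": 0, "ry": 0, "rz": 0}
    - {"x": 0, "y": 0, "z": 1, "rx": 0, "ry": 0, "rz": 0}
    - {"x": 0, "y": 0, "z": 1, "rx": 0, "ry": 0, "rz": 0}
    - {"x": 0, "y": 0, "z": 1, "rx": 0, "ry": 0, "rz": 0}
    - {"x": 0, "y": 0, "z": 0, "rx": 0, "ry": 0, "rz": 0}
    - {"x": 0, "y": 0, "z": 0, "rx": 0, "ry": 0, "rz": 0}

```text
clock: 55.72
tool_pos: [0.4504, -0.2155, 0.1045]
orientation: [-179.9, -0.0, -97.9]
force: [0.5, 0.2, 0.3]
opening: 0.0481
gripper_force: 0.0
```

```bash
python3 - <<'E'
from h import *
go(.4508,-.215,.032,-97.9)
s=cams.snapshot("scene");cv2.imwrite("pics/s7.png",s)
for p,q in dark("scene",s,(240,145,395,275)): print(p.round(1),q,onz("scene",p,.03).round(4))
cv2.imwrite("pics/s7c.png",cv2.resize(s[185:335,235:385],(600,600),interpolation=cv2.INTER_CUBIC))
E
```

```text
t 55.7 at [ 0.4504 -0.2155  0.1045] ori [-1.7994e+02 -2.0000e-02 -9.7940e+01] open 0.0481 F [0.5 0.2 0.3]
  rz units -0.01 then x,y,z units [-0.02 -0.01  2.9 ]
[382.  156.7] 59 [0.1337 0.0136 0.03  ]
[390.8 147.7] 54 [0.0844 0.0035 0.03  ]
[253.3 159.4] 93 [ 0.4517 -0.2146  0.03  ]
[327.9 195.1] 49 [0.3639 0.0249 0.03  ]
[375.3 215.9] 57 [0.3082 0.1591 0.03  ]
[262.4 246.4] 492 [0.6113 0.049  0.03  ]
[297.  255.3] 73 [0.5566 0.1247 0.03  ]
[355.7 257.5] 131 [0.4413 0.2221 0.03  ]
```

View pics/s7c.png

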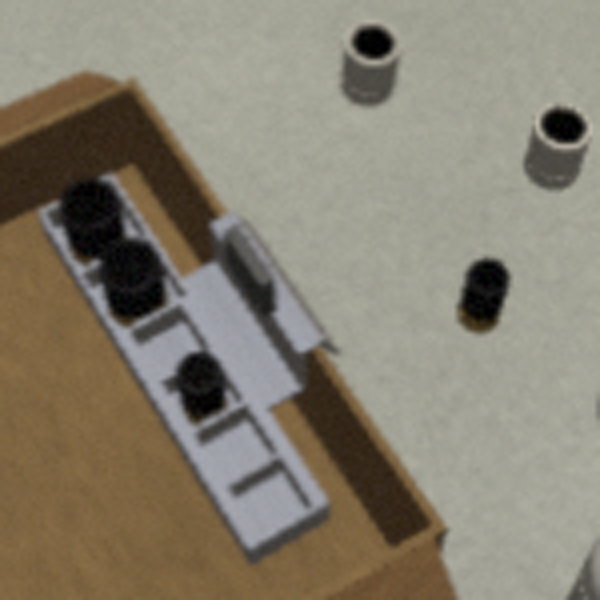

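Both stouts are in the wide pockets at crop (90,215) and (135,275), and the slim is in narrow2 at (203,385). Two slims remain. Picking slim E.

Request:
play_rows:
  motion:
    - {"x": -0.02, "y": 0, "z": 0.9, "rx": 0, "ry": 0, "rz": 0}
    - {"x": 0, "y": 0, "z": 0.9, "rx": 0, "ry": 0, "rz": 0}
    - {"x": 0, "y": 0, "z": 0.7, "rx": 0, "ry": 0, "rz": 0}
    - {"x": 0, "y": 0, "z": 0.4, "rx": 0, "ry": 0, "rz": 0}
    - {"x": 0, "y": 0, "z": 0, "rx": 0, "ry": 0, "rz": 0}

```text
clock: 56.4
tool_pos: [0.4503, -0.2145, 0.0312]
orientation: [180.0, -0.0, -97.9]
force: [-0.5, 0.1, 1.1]
opening: 0.0482
gripper_force: 0.0
```

Request:
play_rows:
  motion:
    - {"x": 0, "y": 0, "z": 0, "rx": 0, "ry": 0, "rz": 0}
    - {"x": 0, "y": 0, "z": 0, "rx": 0, "ry": 0, "rz": 0}
    - {"x": 0, "y": 0, "z": 0, "rx": 0, "ry": 0, "rz": 0}
    - {"x": 0, "y": 0, "z": 0, "rx": 0, "ry": 0, "rz": 0}
    - {"x": 0, "y": 0, "z": 0, "rx": 0, "ry": 0, "rz": 0}
    - {"x": 0, "y": 0, "z": -0.5, "rx": 0, "ry": 0, "rz": 0}
    - {"x": 0, "y": 0, "z": -1, "rx": 0, "ry": 0, "rz": 0}
    - {"x": 0, "y": 0, "z": -1, "rx": 0, "ry": 0, "rz": 0}
    - {"x": 0, "y": 0, "z": -1, "rx": 0, "ry": 0, "rz": 0}
    - {"x": 0, "y": 0, "z": -1, "rx": 0, "ry": 0, "rz": 0}
    - {"x": 0, "y": 0, "z": -1, "rx": 0, "ry": 0, "rz": 0}
    - {"x": 0, "y": 0, "z": -1, "rx": 0, "ry": 0, "rz": 0}
    - {"x": 0, "y": 0, "z": 0, "rx": 0, "ry": 0, "rz": 0}
  fingers: -1

```text
clock: 58.02
tool_pos: [0.4512, -0.2147, 0.1961]
orientation: [-179.8, -0.0, -97.9]
force: [0.4, 0.3, -1.2]
opening: 0.027
gripper_force: 30.0
```

```bash
python3 - <<'E'
from h import *
go(.6434,.2213,.16,-97.9)
E
```

```text
t 58.0 at [ 0.4512 -0.2147  0.1961] ori [-179.76   -0.    -97.93] open 0.027 F [ 0.4  0.3 -1.2]
  rz units -0.01 then x,y,z units [-18.33  -5.22   1.44]
```

Request:
play_rows:
  motion:
    - {"x": -0.5, "y": -0.12, "z": 0, "rx": 0, "ry": 0, "rz": 0}
    - {"x": -1, "y": -0.3, "z": 0, "rx": 0, "ry": 0, "rz": 0}
    - {"x": -1, "y": -0.3, "z": 0, "rx": 0, "ry": 0, "rz": 0}
    - {"x": -1, "y": -0.3, "z": 0, "rx": 0, "ry": 0, "rz": 0}
    - {"x": -1, "y": -0.3, "z": 0, "rx": 0, "ry": 0, "rz": 0}
    - {"x": -1, "y": -0.3, "z": 0, "rx": 0, "ry": 0, "rz": 0}
    - {"x": -1, "y": -0.3, "z": 0, "rx": 0, "ry": 0, "rz": 0}
    - {"x": -1, "y": -0.3, "z": 0, "rx": 0, "ry": 0, "rz": 0}
    - {"x": -1, "y": -0.3, "z": 0, "rx": 0, "ry": 0, "rz": 0}
    - {"x": -1, "y": -0.3, "z": 0, "rx": 0, "ry": 0, "rz": 0}
    - {"x": -1, "y": -0.3, "z": 0, "rx": 0, "ry": 0, "rz": 0}
    - {"x": -1, "y": -0.3, "z": 0, "rx": 0, "ry": 0, "rz": 0}
    - {"x": -1, "y": -0.3, "z": 0, "rx": 0, "ry": 0, "rz": 0}
    - {"x": -1, "y": -0.3, "z": 0, "rx": 0, "ry": 0, "rz": 0}
    - {"x": -1, "y": -0.3, "z": 0, "rx": 0, "ry": 0, "rz": 0}
    - {"x": -1, "y": -0.3, "z": 0, "rx": 0, "ry": 0, "rz": 0}
    - {"x": -1, "y": -0.3, "z": 0, "rx": 0, "ry": 0, "rz": 0}
    - {"x": -1, "y": -0.3, "z": 0, "rx": 0, "ry": 0, "rz": 0}
    - {"x": -0.83, "y": 0, "z": 0, "rx": 0, "ry": 0, "rz": 0}
    - {"x": 0, "y": 0, "z": 0, "rx": 0, "ry": 0, "rz": 0}

```text
clock: 60.52
tool_pos: [0.6427, 0.2231, 0.193]
orientation: [180.0, -0.0, -97.9]
force: [-0.6, -0.4, -1.5]
opening: 0.0272
gripper_force: 30.0
```

Request:
play_rows:
  motion:
    - {"x": 0, "y": 0, "z": 0.7, "rx": 0, "ry": 0, "rz": 0}
    - {"x": 0, "y": 0, "z": 0.7, "rx": 0, "ry": 0, "rz": 0}
    - {"x": 0, "y": 0, "z": 0, "rx": 0, "ry": 0, "rz": 0}
    - {"x": 0, "y": 0, "z": 0, "rx": 0, "ry": 0, "rz": 0}

```text
clock: 61.02
tool_pos: [0.6429, 0.221, 0.1586]
orientation: [-180.0, -0.0, -98.0]
force: [-0.0, -0.0, -0.6]
opening: 0.027
gripper_force: 30.0
```

```bash
python3 - <<'E'
from h import *
go(.6434,.2213,.079,-97.9)
E
```

```text
t 61.0 at [0.6429 0.221  0.1586] ori [-1.800e+02 -2.000e-02 -9.796e+01] open 0.027 F [-0.  -0.  -0.6]
  rz units -0.01 then x,y,z units [-0.02 -0.02  3.18]
```

Request:
play_rows:
  motion:
    - {"x": -0.02, "y": -0.02, "z": 0.5, "rx": 0, "ry": 0, "rz": 0}
    - {"x": 0, "y": 0, "z": 0.6, "rx": 0, "ry": 0, "rz": 0}
    - {"x": 0, "y": 0, "z": 0.6, "rx": 0, "ry": 0, "rz": 0}
    - {"x": 0, "y": 0, "z": 0.4, "rx": 0, "ry": 0, "rz": 0}
    - {"x": 0, "y": 0, "z": 0.1, "rx": 0, "ry": 0, "rz": 0}
    - {"x": 0, "y": 0, "z": 0.1, "rx": 0, "ry": 0, "rz": 0}
    - {"x": 0, "y": 0, "z": 0, "rx": 0, "ry": 0, "rz": 0}

```text
clock: 61.9
tool_pos: [0.6435, 0.2219, 0.1013]
orientation: [-180.0, 0.0, -97.9]
force: [-0.7, -0.7, 0.1]
opening: 0.0272
gripper_force: 30.0
```

Request:
play_rows:
  motion:
    - {"x": 0, "y": 0, "z": 0.1, "rx": 0, "ry": 0, "rz": 0}
    - {"x": 0, "y": 0, "z": 0.1, "rx": 0, "ry": 0, "rz": 0}
    - {"x": 0, "y": 0, "z": 0.1, "rx": 0, "ry": 0, "rz": 0}
    - {"x": 0, "y": 0, "z": 0.1, "rx": 0, "ry": 0, "rz": 0}
    - {"x": 0, "y": 0, "z": 0.1, "rx": 0, "ry": 0, "rz": 0}
    - {"x": 0, "y": 0, "z": 0.1, "rx": 0, "ry": 0, "rz": 0}
    - {"x": 0, "y": 0, "z": 0.1, "rx": 0, "ry": 0, "rz": 0}
    - {"x": 0, "y": 0, "z": 0.1, "rx": 0, "ry": 0, "rz": 0}
    - {"x": 0, "y": 0, "z": 0, "rx": 0, "ry": 0, "rz": 0}

```text
clock: 63.02
tool_pos: [0.6432, 0.2217, 0.0808]
orientation: [180.0, -0.0, -97.9]
force: [0.4, 0.4, -0.4]
opening: 0.0268
gripper_force: 30.0
```

Request:
play_rows:
  motion:
    - {"x": 0, "y": 0, "z": 0.06, "rx": 0, "ry": 0, "rz": 0}
    - {"x": 0, "y": 0, "z": 0.04, "rx": 0, "ry": 0, "rz": 0}
    - {"x": 0, "y": 0, "z": 0, "rx": 0, "ry": 0, "rz": 0}

```text
clock: 63.4
tool_pos: [0.6432, 0.2217, 0.0785]
orientation: [180.0, -0.0, -97.9]
force: [0.7, 0.4, -1.1]
opening: 0.0272
gripper_force: 30.0
```

Request:
play_rows:
  motion:
    - {"x": 0, "y": 0, "z": 0, "rx": 0, "ry": 0, "rz": 0}
    - {"x": 0, "y": 0, "z": 0, "rx": 0, "ry": 0, "rz": 0}
    - {"x": 0, "y": 0, "z": 0, "rx": 0, "ry": 0, "rz": 0}
    - {"x": 0, "y": 0, "z": -0.3, "rx": 0, "ry": 0, "rz": 0}
    - {"x": 0, "y": 0, "z": -0.7, "rx": 0, "ry": 0, "rz": 0}
    - {"x": 0, "y": 0, "z": -1, "rx": 0, "ry": 0, "rz": 0}
    - {"x": 0, "y": 0, "z": -1, "rx": 0, "ry": 0, "rz": 0}
    - {"x": 0, "y": 0, "z": -1, "rx": 0, "ry": 0, "rz": 0}
    - {"x": 0, "y": 0, "z": -0.5, "rx": 0, "ry": 0, "rz": 0}
    - {"x": 0, "y": 0, "z": 0, "rx": 0, "ry": 0, "rz": 0}
  fingers: -0.1

```text
clock: 64.65
tool_pos: [0.6437, 0.2221, 0.1925]
orientation: [-179.9, 0.1, -97.9]
force: [-0.6, 0.8, -0.9]
opening: 0.0395
gripper_force: 0.0
```

```bash
python3 - <<'E'
from h import *
s=cams.snapshot("scene")
for p,q in dark("scene",s,(340,240,370,275)): print(p.round(1),q,onz("scene",p,.03).round(4))
go(.4408,.2218,.1,-97.9)
E
```

```text
[355.6 257.4] 119 [0.4414 0.2218 0.03  ]
t 64.7 at [0.6431 0.2218 0.1912] ori [-1.7999e+02  3.0000e-02 -9.7950e+01] open 0.0396 F [-0.3 -0.4 -0.9]
  rz units -0.01 then x,y,z units [1.11 8.02 3.65]
```

Request:
play_rows:
  motion:
    - {"x": 0.11, "y": 0.5, "z": 0, "rx": 0, "ry": 0, "rz": 0}
    - {"x": 0.15, "y": 1, "z": 0, "rx": 0, "ry": 0, "rz": 0}
    - {"x": 0.15, "y": 1, "z": 0, "rx": 0, "ry": 0, "rz": 0}
    - {"x": 0.15, "y": 1, "z": 0, "rx": 0, "ry": 0, "rz": 0}
    - {"x": 0.15, "y": 1, "z": 0, "rx": 0, "ry": 0, "rz": 0}
    - {"x": 0.15, "y": 1, "z": 0, "rx": 0, "ry": 0, "rz": 0}
    - {"x": 0.15, "y": 1, "z": 0, "rx": 0, "ry": 0, "rz": 0}
    - {"x": 0.1, "y": 1, "z": 0, "rx": 0, "ry": 0, "rz": 0}
    - {"x": 0, "y": 0.52, "z": 0.6, "rx": 0, "ry": 0, "rz": 0}
    - {"x": 0, "y": 0, "z": 1, "rx": 0, "ry": 0, "rz": 0}
    - {"x": 0, "y": 0, "z": 1, "rx": 0, "ry": 0, "rz": 0}
    - {"x": 0, "y": 0, "z": 1, "rx": 0, "ry": 0, "rz": 0}
    - {"x": 0, "y": 0, "z": 0, "rx": 0, "ry": 0, "rz": 0}
    - {"x": 0, "y": 0, "z": 0, "rx": 0, "ry": 0, "rz": 0}
  fingers: 0.1

```text
clock: 66.45
tool_pos: [0.4409, 0.222, 0.1016]
orientation: [-180.0, -0.0, -97.9]
force: [0.1, 0.9, -0.5]
opening: 0.0479
gripper_force: 0.0
```

```bash
python3 - <<'E'
from h import *
go(.4408,.2218,.032,-97.9)
E
```

```text
t 66.5 at [0.4409 0.222  0.1016] ori [-1.7998e+02 -1.0000e-02 -9.7920e+01] open 0.0479 F [ 0.1  0.9 -0.5]
  rz units -0.01 then x,y,z units [0.01 0.   2.78]
```

Request:
play_rows:
  motion:
    - {"x": 0, "y": 0, "z": 0.9, "rx": 0, "ry": 0, "rz": 0}
    - {"x": 0, "y": 0, "z": 0.9, "rx": 0, "ry": 0, "rz": 0}
    - {"x": 0, "y": 0, "z": 0.6, "rx": 0, "ry": 0, "rz": 0}
    - {"x": 0, "y": 0, "z": 0.4, "rx": 0, "ry": 0, "rz": 0}
    - {"x": 0, "y": 0, "z": 0, "rx": 0, "ry": 0, "rz": 0}

```text
clock: 67.08
tool_pos: [0.4409, 0.222, 0.0312]
orientation: [180.0, -0.0, -97.9]
force: [-0.3, 0.5, 0.0]
opening: 0.0485
gripper_force: 0.0
```

Request:
play_rows:
  motion:
    - {"x": 0, "y": 0, "z": 0, "rx": 0, "ry": 0, "rz": 0}
    - {"x": 0, "y": 0, "z": 0, "rx": 0, "ry": 0, "rz": 0}
    - {"x": 0, "y": 0, "z": 0, "rx": 0, "ry": 0, "rz": 0}
    - {"x": 0, "y": 0, "z": 0, "rx": 0, "ry": 0, "rz": 0}
    - {"x": 0, "y": 0, "z": 0, "rx": 0, "ry": 0, "rz": 0}
    - {"x": 0, "y": 0, "z": -0.5, "rx": 0, "ry": 0, "rz": 0}
    - {"x": 0, "y": 0, "z": -1, "rx": 0, "ry": 0, "rz": 0}
    - {"x": 0, "y": 0, "z": -1, "rx": 0, "ry": 0, "rz": 0}
    - {"x": 0, "y": 0, "z": -1, "rx": 0, "ry": 0, "rz": 0}
    - {"x": 0, "y": 0, "z": -1, "rx": 0, "ry": 0, "rz": 0}
    - {"x": 0, "y": 0, "z": -1, "rx": 0, "ry": 0, "rz": 0}
    - {"x": 0, "y": 0, "z": -1, "rx": 0, "ry": 0, "rz": 0}
    - {"x": 0, "y": 0, "z": 0, "rx": 0, "ry": 0, "rz": 0}
  fingers: -1

```text
clock: 68.7
tool_pos: [0.4416, 0.2226, 0.196]
orientation: [-179.9, 0.2, -97.9]
force: [-0.6, 0.7, -0.6]
opening: 0.0273
gripper_force: 29.9
```

```bash
python3 - <<'E'
from h import *
go(.6488,.26,.16,-97.9)
E
```

```text
t 68.7 at [0.4416 0.2226 0.196 ] ori [-179.86    0.18  -97.93] open 0.0273 F [-0.6  0.7 -0.6]
  rz units -0.01 then x,y,z units [-2.62 -8.    1.44]
```

Request:
play_rows:
  motion:
    - {"x": -0.2, "y": -0.5, "z": 0, "rx": 0, "ry": 0, "rz": 0}
    - {"x": -0.3, "y": -1, "z": 0, "rx": 0, "ry": 0, "rz": 0}
    - {"x": -0.3, "y": -1, "z": 0, "rx": 0, "ry": 0, "rz": 0}
    - {"x": -0.3, "y": -1, "z": 0, "rx": 0, "ry": 0, "rz": 0}
    - {"x": -0.3, "y": -1, "z": 0, "rx": 0, "ry": 0, "rz": 0}
    - {"x": -0.3, "y": -1, "z": 0, "rx": 0, "ry": 0, "rz": 0}
    - {"x": -0.3, "y": -1, "z": 0, "rx": 0, "ry": 0, "rz": 0}
    - {"x": -0.3, "y": -1, "z": 0, "rx": 0, "ry": 0, "rz": 0}
    - {"x": -0.32, "y": -0.5, "z": 0, "rx": 0, "ry": 0, "rz": 0}
    - {"x": 0, "y": 0, "z": 0.7, "rx": 0, "ry": 0, "rz": 0}
    - {"x": 0, "y": 0, "z": 0.7, "rx": 0, "ry": 0, "rz": 0}
    - {"x": 0, "y": 0, "z": 0, "rx": 0, "ry": 0, "rz": 0}
    - {"x": 0, "y": 0, "z": 0, "rx": 0, "ry": 0, "rz": 0}

```text
clock: 70.32
tool_pos: [0.6478, 0.2593, 0.1589]
orientation: [-180.0, -0.0, -97.9]
force: [-0.6, 0.5, -0.4]
opening: 0.0273
gripper_force: 29.9
```

```bash
python3 - <<'E'
from h import *
go(.6488,.26,.079,-97.9)
E
```

```text
t 70.3 at [0.6478 0.2593 0.1589] ori [-179.98   -0.    -97.91] open 0.0273 F [-0.6  0.5 -0.4]
  rz units -0.0 then x,y,z units [-0.03 -0.04  3.2 ]
```

Request:
play_rows:
  motion:
    - {"x": -0.03, "y": -0.04, "z": 0.5, "rx": 0, "ry": 0, "rz": 0}
    - {"x": 0, "y": 0, "z": 0.6, "rx": 0, "ry": 0, "rz": 0}
    - {"x": 0, "y": 0, "z": 0.6, "rx": 0, "ry": 0, "rz": 0}
    - {"x": 0, "y": 0, "z": 0.4, "rx": 0, "ry": 0, "rz": 0}
    - {"x": 0, "y": 0, "z": 0.1, "rx": 0, "ry": 0, "rz": 0}
    - {"x": 0, "y": 0, "z": 0.1, "rx": 0, "ry": 0, "rz": 0}
    - {"x": 0, "y": 0, "z": 0, "rx": 0, "ry": 0, "rz": 0}

```text
clock: 71.2
tool_pos: [0.6493, 0.2599, 0.1013]
orientation: [-180.0, 0.0, -97.9]
force: [-0.0, -0.3, -0.6]
opening: 0.0275
gripper_force: 29.9
```

Request:
play_rows:
  motion:
    - {"x": 0, "y": 0, "z": 0.1, "rx": 0, "ry": 0, "rz": 0}
    - {"x": 0, "y": 0, "z": 0.1, "rx": 0, "ry": 0, "rz": 0}
    - {"x": 0, "y": 0, "z": 0.1, "rx": 0, "ry": 0, "rz": 0}
    - {"x": 0, "y": 0, "z": 0.1, "rx": 0, "ry": 0, "rz": 0}
    - {"x": 0, "y": 0, "z": 0.1, "rx": 0, "ry": 0, "rz": 0}
    - {"x": 0, "y": 0, "z": 0.1, "rx": 0, "ry": 0, "rz": 0}
    - {"x": 0, "y": 0, "z": 0.1, "rx": 0, "ry": 0, "rz": 0}
    - {"x": 0, "y": 0, "z": 0.1, "rx": 0, "ry": 0, "rz": 0}
    - {"x": 0, "y": 0, "z": 0, "rx": 0, "ry": 0, "rz": 0}

```text
clock: 72.32
tool_pos: [0.649, 0.2598, 0.0808]
orientation: [180.0, -0.0, -97.9]
force: [-0.5, -0.5, -0.3]
opening: 0.0275
gripper_force: 29.9
```

Final release, then retreat clear of the scene view.

Request:
play_rows:
  motion:
    - {"x": 0, "y": 0, "z": 0.06, "rx": 0, "ry": 0, "rz": 0}
    - {"x": 0, "y": 0, "z": 0.04, "rx": 0, "ry": 0, "rz": 0}
    - {"x": 0, "y": 0, "z": 0, "rx": 0, "ry": 0, "rz": 0}

```text
clock: 72.7
tool_pos: [0.6491, 0.2598, 0.0785]
orientation: [180.0, -0.0, -97.9]
force: [0.8, 0.6, 0.0]
opening: 0.0269
gripper_force: 29.9
```

Request:
play_rows:
  motion:
    - {"x": 0, "y": 0, "z": 0, "rx": 0, "ry": 0, "rz": 0}
    - {"x": 0, "y": 0, "z": 0, "rx": 0, "ry": 0, "rz": 0}
    - {"x": 0, "y": 0, "z": 0, "rx": 0, "ry": 0, "rz": 0}
    - {"x": 0, "y": 0, "z": -0.3, "rx": 0, "ry": 0, "rz": 0}
    - {"x": 0, "y": 0, "z": -0.7, "rx": 0, "ry": 0, "rz": 0}
    - {"x": 0, "y": 0, "z": -1, "rx": 0, "ry": 0, "rz": 0}
    - {"x": 0, "y": 0, "z": -1, "rx": 0, "ry": 0, "rz": 0}
    - {"x": 0, "y": 0, "z": -1, "rx": 0, "ry": 0, "rz": 0}
    - {"x": 0, "y": 0, "z": -0.5, "rx": 0, "ry": 0, "rz": 0}
    - {"x": 0, "y": 0, "z": 0, "rx": 0, "ry": 0, "rz": 0}
  fingers: -0.1

```text
clock: 73.95
tool_pos: [0.6495, 0.2601, 0.1926]
orientation: [-179.9, 0.1, -97.9]
force: [0.4, -0.6, -1.5]
opening: 0.0396
gripper_force: 0.0
```

Request:
play_rows:
  motion:
    - {"x": 1, "y": 0.3, "z": 0, "rx": 0, "ry": 0, "rz": 0}
    - {"x": 1, "y": 0.3, "z": 0, "rx": 0, "ry": 0, "rz": 0}
    - {"x": 1, "y": 0.3, "z": 0, "rx": 0, "ry": 0, "rz": 0}
    - {"x": 1, "y": 0.3, "z": 0, "rx": 0, "ry": 0, "rz": 0}
    - {"x": 1, "y": 0.3, "z": 0, "rx": 0, "ry": 0, "rz": 0}
    - {"x": 1, "y": 0.3, "z": 0, "rx": 0, "ry": 0, "rz": 0}
    - {"x": 1, "y": 0.3, "z": 0, "rx": 0, "ry": 0, "rz": 0}
    - {"x": 1, "y": 0.3, "z": 0, "rx": 0, "ry": 0, "rz": 0}
    - {"x": 1, "y": 0.3, "z": 0, "rx": 0, "ry": 0, "rz": 0}
    - {"x": 1, "y": 0.3, "z": 0, "rx": 0, "ry": 0, "rz": 0}
    - {"x": 1, "y": 0.3, "z": 0, "rx": 0, "ry": 0, "rz": 0}
    - {"x": 1, "y": 0.3, "z": 0, "rx": 0, "ry": 0, "rz": 0}
    - {"x": 1, "y": 0.3, "z": 0, "rx": 0, "ry": 0, "rz": 0}
    - {"x": 1, "y": 0.3, "z": 0, "rx": 0, "ry": 0, "rz": 0}
    - {"x": 1, "y": 0.3, "z": 0, "rx": 0, "ry": 0, "rz": 0}
    - {"x": 1, "y": 0.3, "z": 0, "rx": 0, "ry": 0, "rz": 0}
    - {"x": 1, "y": 0.3, "z": 0, "rx": 0, "ry": 0, "rz": 0}
    - {"x": 0.5, "y": 0, "z": 0, "rx": 0, "ry": 0, "rz": 0}
    - {"x": 0, "y": 0, "z": 0, "rx": 0, "ry": 0, "rz": 0}
    - {"x": 0, "y": 0, "z": 0, "rx": 0, "ry": 0, "rz": 0}

```text
clock: 76.45
tool_pos: [0.4626, -0.1557, 0.191]
orientation: [-180.0, 0.0, -97.9]
force: [0.4, -0.4, -0.8]
opening: 0.0395
gripper_force: 0.0
```

```bash
python3 - <<'E'
from h import *
s=cams.snapshot("scene");t=cams.snapshot("top");cv2.imwrite("pics/s8.png",s)
cv2.imwrite("pics/s8c.png",cv2.resize(s[175:355,235:425],None,fx=3.3,fy=3.3,interpolation=cv2.INTER_CUBIC))
m=(s[205:320,240:320].max(2)<60)
# seated prediction of top-edge row (top centre - 3.4/4) vs seen column minimum near it
for n,y in(("n0",109.5),("n1",70.5),("n2",31.5),("w0",-52.5),("w1",-103.5)):
    p=proj("scene",hung((60,y,54),-.003,-.003)); c=int(round(p[0])); col=s[:,c-1:c+2].max(2).mean(1)
    r=int(p[1]); k=r
    while col[k]<60: k-=1
    print(n,"pred top centre",p.round(1),"dark starts row",k+1)
E
```

```text
n0 pred top centre [302.3 304.2] dark starts row 300
n1 pred top centre [293.5 290.5] dark starts row 286
n2 pred top centre [284.9 277.3] dark starts row 273
w0 pred top centre [267.5 250.4] dark starts row 245
w1 pred top centre [257.6 235. ] dark starts row 212
```

View pics/s8c.png

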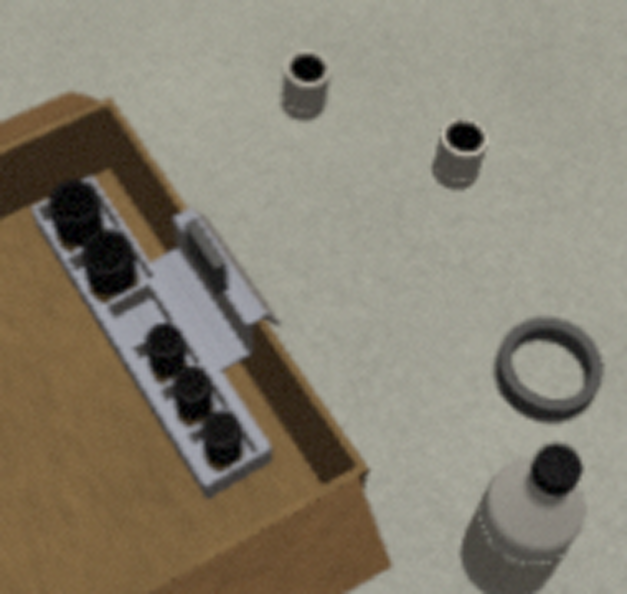

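All five fittings stand in their pockets: stouts at crop (75,210) and (110,262), slims at (165,350), (193,392) and (222,438). Their top edges match the seated heights; the stout in wide1 blends into the dark wall in the row check, but the crop puts its top at row 230, as predicted. The tape, bottle and white look-alikes are where they were.

```bash
python3 -c "
from plant import workorder
print(workorder.close_job())"
```

```text
the job is handed in; nothing more can be done
None
```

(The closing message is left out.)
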